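Uncover, pack and start a shaker bath

ROBOT

A 7-joint arm with a two-finger parallel gripper is mounted at the origin on the work surface. World frame = base frame: x ahead of the robot, y to its left, z up, the work surface at z = 0. Lengths are in m, angles in rad, forces in N, time in s.
With the tool pointing down it reaches from about 0.4 to 0.85 m from the base axis. Payload 6.9 kg.
Tool frame: the origin (TCP) lies at the very end of the fingers, on their centre line; the grasp point (between the pads) lies 19 mm behind it; x points along the fingers, z is the direction in which the jaws open and shut, and the axes are right-handed (so a half turn about x gives the same grasp; the last joint's range is limited). The gripper opens to 85 mm and grips with 20 to 120 N. Pads are 22 mm wide; open, the fingers measure 114 mm over their backs; the gripper's body (76 mm by 85 mm) begins 54 mm behind the grasp point. The pads swing forward as they close: fully open they stand 13 mm farther back than shut.
Start: joints at [1.423, 0.507, -0.238, 1.5, 0.126, 1.149, -0.155], TCP at [0.157, -0.605, 0.231] pointing down, gripper open.
Joint ranges: [-3.08, 3.08], [-0.24, 2.05], [-1.43, 1.35], [0, 2.5], [-1.52, 4.66], [0.17, 1.96], [-2.89, 2.89]. Speed limits (rad/s): [2.39, 2.39, 3.14, 3.14, 3.14, 3.14, 3.14].

INTERFACE

Orientations are given as a unit quaternion [x, y, z, w].
In Python, from station import status, vision, job gives the robot as it stands.
- The arm moves only by the tool play_rows, never from a script. Its arguments are lists of equal length, an entry for each row: "offset": the shift along the tool's x, y, z in cm, a list of three; "turn": the turn about the tool's x in degrees; "claw": the closure in counts, from 0 (fully open) to 255 (shut). In form: {"offset": [[x, y, z], ...], "turn": [turn, ...], "claw": [claw, ...]}. A call has 1 to 12 rows; each row shifts and turns the commanded pose from where the row before left it, along the tool's axes as they then stand; what a row does not reach is not made up. A row lasts 1/10 s, in which the tool goes at most 50 mm and 8.59 degrees, less where a joint would pass 70% of its speed; a pose out of reach is approached as far as the arm can. A call is refused whole if a number of a shift passes 5 or a number of a turn 8.59, either way. A call with a gripper value outside its range is refused whole. The fingers move at their own pace and stop on an object; "squeeze" is the grip in N (left out, the last holds). Time passes only in rows, so rows that do not move let the fingers close. It gives the time, the measured TCP pose, the force and the opening at its end, in the units of the state.
- status.get_obs(): the state, without advancing time (a new reading comes with each control period).
- vision.get_image(name): name is "side" or "top"; returns a dict with "image" (480x640x3 uint8, red, green, blue), "range_z" (480x640 float32, m along the optical axis (not along the pixel's ray), 0 where there is no reading), "fx", "fy", "cx", "cy" (pixels), "R" (3x3) and "t" (3): a world point X has camera coordinates R X + t. Camera axes: x right, y down, z forward; pixel columns grow to the right and rows downward; lengths in m; the calibration is good to about 2 mm. A picture is of the moment at which its call begins.
- job.close_job(): hands the job in, once; it reports no verdict.
The state is a dict: "time_s": time; "joint_pos": joint angles; "qd": joint speeds; "joint_efforts": joint torques, N m; "ee_pos": TCP position; "orientation": TCP orientation; "force": force on the tool from outside, world axes, zero at the start; "ft_torque": the same for the moment, N m; "opening": opening from 0.0 (shut) to 1.0 (fully open).
Only numpy, scipy, OpenCV 4.12 (cv2) and the standard library are available. Lean on these libraries where they do the work, as an engineer would, in place of code of your own. Each camera call takes 0.05 s, during which the arm holds its last target. There are 200 camera calls.

TASK

Lift the cover plate straight up off the bath's two dowels, keeping it level, and lay it flat inside the steel drip tray. Then pack all the stemmed digestion vessels upright on the floor of the round tank, one in the middle and the others around it, and once they are all in, press the start button fully and let it go. Leave the other things on the bench alone.

Things in the scene. Friction and masses are not known exactly. Their poses are not given: they have to be found in the camera images.
- bath: shaker bath, a low white box 250 (its x) x 230 (its y) x 70 high, fixed to the bench. Origin on the bench under the centre of its round tank; the box reaches from x = -145 to +105 and y = -115 to +115. Two upright steel dowels, 12 diameter, stand 35 above the box's top at its y = +93 and -93, x = 0 (tops 105 above the bench)
- tank (a point): centre of the tank's flat floor, 30 above the bench. The tank is round, upright-walled, 140 inside diameter and 40 deep, its rim level with the box's top: seven vessels just fit, one in the middle and six around it. z up, axes as the bath's
- plate: aluminium cover plate 150 (x) x 220 (y) x 8 thick, 0.35 to 0.55 kg, on the bath over the tank, its two 13.4 holes (x = 0, y = +93 and -93) around the dowels. Origin: centre of the underside, z up. Handle: straight black bar along y over the centre, 14 wide (x), 96 long, 16 high, mid-height 43 above the plate's underside, on two feet at y = +42 and -42
- tray: steel drip tray fixed to the bench, 182 (its x) x 252 (its y) x 18 high outside, walls and floor 5 thick, so 172 x 242 inside with its floor 5 above the bench. Origin: centre of its underside, z up
- start (a joint): start button of the bath: travel in m, 0 up, 0.006 fully down, springs back; about 5 N pushes it fully down
- start_top (a point): centre of the top of the round grey start button, 32 diameter, on the bath's top at its x = -112, y = +30 (near the robot); pressed straight down
- vessel1: one of up to seven identical digestion vessels (five to seven are present), standing on the bench: body cylinder 42 diameter x 45 high, white plastic on a heavy steel foot, and on it a coaxial white stem 16 diameter x 40 high to grip by (85 high in all, 0.17 to 0.28 kg; hard to tip over). Origin: centre of the underside, z up through the stem
- vessel2: one of up to seven identical digestion vessels (five to seven are present), standing on the bench: body cylinder 42 diameter x 45 high, white plastic on a heavy steel foot, and on it a coaxial white stem 16 diameter x 40 high to grip by (85 high in all, 0.17 to 0.28 kg; hard to tip over). Origin: centre of the underside, z up through the stem
- vessel3: one of up to seven identical digestion vessels (five to seven are present), standing on the bench: body cylinder 42 diameter x 45 high, white plastic on a heavy steel foot, and on it a coaxial white stem 16 diameter x 40 high to grip by (85 high in all, 0.17 to 0.28 kg; hard to tip over). Origin: centre of the underside, z up through the stem
- vessel4: one of up to seven identical digestion vessels (five to seven are present), standing on the bench: body cylinder 42 diameter x 45 high, white plastic on a heavy steel foot, and on it a coaxial white stem 16 diameter x 40 high to grip by (85 high in all, 0.17 to 0.28 kg; hard to tip over). Origin: centre of the underside, z up through the stem
- vessel5: one of up to seven identical digestion vessels (five to seven are present), standing on the bench: body cylinder 42 diameter x 45 high, white plastic on a heavy steel foot, and on it a coaxial white stem 16 diameter x 40 high to grip by (85 high in all, 0.17 to 0.28 kg; hard to tip over). Origin: centre of the underside, z up through the stem
- vessel6: one of up to seven identical digestion vessels (five to seven are present), standing on the bench: body cylinder 42 diameter x 45 high, white plastic on a heavy steel foot, and on it a coaxial white stem 16 diameter x 40 high to grip by (85 high in all, 0.17 to 0.28 kg; hard to tip over). Origin: centre of the underside, z up through the stem
- vessel7: one of up to seven identical digestion vessels (five to seven are present), standing on the bench: body cylinder 42 diameter x 45 high, white plastic on a heavy steel foot, and on it a coaxial white stem 16 diameter x 40 high to grip by (85 high in all, 0.17 to 0.28 kg; hard to tip over). Origin: centre of the underside, z up through the stem
- beaker: bystander: small glass beaker, 56 diameter x 75 high, among the vessels, origin under its centre; leave alone
- jar: bystander: brown glass jar, 54 diameter x 85 high, among the vessels, origin under its centre; leave alone
- pipette: bystander: white pipette lying on the far side of the bench, about 255 long; leave alone
- spatula: bystander: thin steel lab spatula lying on the left of the bench, 190 long, up to 16 wide and 6 thick; leave alone
Not all that is in view belongs to the job. Leave any red or turquoise look-alike of the vessel1 alone.

How it is judged:
On the way, in this order (a step that is already met when the one before it is completed fails the run):
1. the cover plate is lifted level off its two dowels (z of plate in the frame of bath above 0.102 m and horizontal distance between plate and bath below 0.03 m and angle between plate's own z axis and vertical below 0.12 rad).
2. the cover plate lies flat inside the drip tray, let go (horizontal distance between plate and tray below 0.022 m and z of plate in the frame of tray below 0.01 m and angle between plate's own z axis and vertical below 0.06 rad and angle between the y axis of plate and the y axis of tray, either way round below 0.2 rad and linear speed of plate below 0.03 m/s and contact force between the fingers and plate below 0.1 N), for 0.2 s.
3. all vessels stand on the tank's floor, one of them in the middle (horizontal distance between each of vessel1, vessel2, vessel3, vessel4, vessel5, vessel6, vessel7 and tank below 0.054 m and z of each of vessel1, vessel2, vessel3, vessel4, vessel5, vessel6, vessel7 in the frame of tank below 0.006 m and angle between each of vessel1, vessel2, vessel3, vessel4, vessel5, vessel6, vessel7's own z axis and vertical below 0.1 rad and linear speed of each of vessel1, vessel2, vessel3, vessel4, vessel5, vessel6, vessel7 below 0.03 m/s and horizontal distance between any of vessel1, vessel2, vessel3, vessel4, vessel5, vessel6, vessel7 and tank below 0.015 m), for 0.2 s.
4. the start button is pressed (value of joint start above 0.0045 m).
At the end, for the whole second after the job is handed in: Plate flat inside the tray (centre within 22 mm, 0.2 rad, tilt 0.06 rad); all vessels upright (0.1 rad) on the tank floor (6 mm), one within 15 mm of the tank's centre; button pressed over 4.5 mm after that and up again; all at rest (all of step 3 and horizontal distance between plate and tray below 0.022 m and z of plate in the frame of tray below 0.01 m and angle between plate's own z axis and vertical below 0.06 rad and angle between the y axis of plate and the y axis of tray, either way round below 0.2 rad and linear speed of plate below 0.03 m/s and value of joint start below 0.002 m); the robot touches nothing.
It fails at once if the cover plate is tipped by more than about 14 degrees (angle between plate's own z axis and vertical above 0.25 rad).
It fails at once if a bystander is knocked away by more than 5 cm or over (distance of any of beaker, jar, pipette, spatula from where it was at the start of the episode above 0.05 m or angle between any of beaker, jar's own z axis and vertical above 0.5 rad).
Of vessel1, vessel2, vessel3, vessel4, vessel5, vessel6, vessel7 only 5 to 7 are there at a start; the rules pass over those that are not, and their reading is None.
At some moment in a run one of vessel1, vessel2, vessel3, vessel4, vessel5, vessel6, vessel7 may be knocked a few centimetres aside while the robot is not near it.
It also fails if it takes over 210 s, if anything falls off the work surface, if the arm or the gripper's body presses on something with over 40 N, if the wrist force passes 120 N, or if a joint passes its speed limit or range.

## Working session

There is one attempt and no reset: what is moved stays moved. The work goes in short steps, Python scripts to look and compute and a tool call to move; the robot and the scene stay as the last step left them, time stands still between calls to the robot, and variables do not carry over. Pictures are saved under pics/ and viewed, about 12 in all and at most 16, crops included, and the job is handed in when it is done.

Besides the shell and the picture viewer there is one more tool, called after "Call:" as name([rows], argument=value, ...), one row to a line, values as JSON. play_rows: Moves the arm, as the interface text tells. Its arguments: {"type":"object","properties":{"offset":{"type":"array"},"turn":{"type":"array"},"claw":{"type":"array"},"squeeze":{"type":"number"}},"required":["offset","turn","claw"]}

```bash
ls; mkdir -p pics; python3 - <<'E'
from station import status,vision
import cv2,numpy as np
o=status.get_obs();print({k:np.round(v,3) for k,v in o.items()})
for n in("side","top"):
    d=vision.get_image(n);cv2.imwrite(f"pics/{n}0.png",d["image"][:,:,::-1]);np.savez(f"{n}0.npz",**d)
    print(n,d["fx"],d["cx"],d["cy"],np.round(d["R"],3).tolist(),np.round(d["t"],3),"campos",np.round(-d["R"].T@d["t"],3))
E
```

```text
pics
{'time_s': np.float64(0.0), 'joint_pos': array([ 1.423,  0.508, -0.238,  1.501,  0.126,  1.149, -0.155]), 'qd': array([-0.   , -0.001, -0.001,  0.   , -0.001,  0.001, -0.001]), 'joint_efforts': array([ 0.0000e+00, -6.2059e+01, -2.1860e+00, -2.4965e+01,  1.3000e-02,
        1.2000e-02, -0.0000e+00]), 'ee_pos': array([ 0.157, -0.605,  0.23 ]), 'orientation': array([ 0.433,  0.56 , -0.432,  0.559]), 'force': array([-0.114, -0.048,  0.748]), 'ft_torque': array([-0.018,  0.009, -0.012]), 'opening': np.float64(0.998)}
side 612.165965484307 315.2804668165962 247.1309293356531 [[0.741, -0.672, 0.015], [-0.426, -0.487, -0.762], [0.519, 0.558, -0.647]] [-0.37   0.308  1.318] campos [-0.279 -0.835  1.093]
top 521.7663175949367 321.5309173499009 235.86655690138628 [[0.016, -1.0, 0.003], [-0.991, -0.017, -0.136], [0.136, -0.001, -0.991]] [0.029 0.537 1.219] campos [0.365 0.039 1.281]
```

View pics/top0.png

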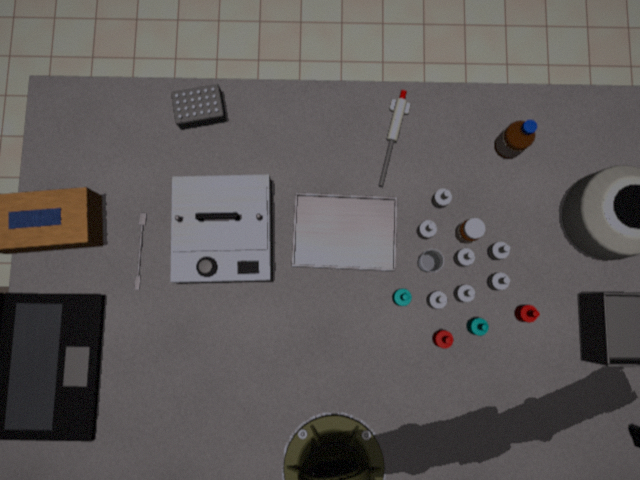

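View pics/side0.png

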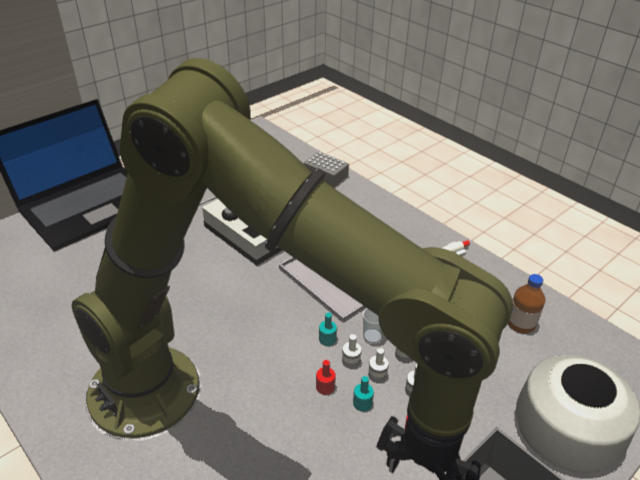

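```bash
cat > h.py <<'E'
import numpy as np,cv2
from station import status,vision
from scipy.spatial.transform import Rotation as Ro
def cloud(d):
    v,u=np.mgrid[0:480,0:640];z=d["range_z"]
    c=np.stack([(u-d["cx"])/d["fx"]*z,(v-d["cy"])/d["fy"]*z,z],-1)
    P=(c-d["t"])@d["R"];P[z==0]=np.nan;return P
def ray(d,u,v,h):
    r=np.array([(u-d["cx"])/d["fx"],(v-d["cy"])/d["fy"],1.])@d["R"];o=-d["R"].T@d["t"]
    return o+r*(h-o[2])/r[2]
def pose():
    o=status.get_obs();R=Ro.from_quat(o["orientation"]).as_matrix()
    return o,R
def to(p,yaw=None):
    "offset cm in tool axes to target; yaw = wanted world angle of tool z (deg)"
    o,R=pose();off=R.T@(np.array(p)-o["ee_pos"])*100
    s="off %s"%np.round(off,2)
    zy=np.degrees(np.arctan2(R[1,2],R[0,2]))
    s+=" jaw yaw %.1f"%zy
    if yaw is not None:
        s+=" turn(tool x) %.1f"%(((yaw-zy+90)%180-90)*np.sign(R[2,0]))
    print(s,"xaxis",np.round(R[:,0],3),"pos",np.round(o["ee_pos"],4),"F",np.round(o["force"],1),"op",round(float(o["opening"]),3),"t",round(float(o["time_s"]),2))
E
python3 - <<'E'
from h import *
d=dict(np.load("top0.npz"));P=cloud(d);Z=P[...,2]
img=d["image"][:,:,::-1].copy()
print("table z",np.nanmedian(Z[330:400,200:300]),np.nanstd(Z[330:400,200:300]))
hsv=cv2.cvtColor(img,cv2.COLOR_BGR2HSV)
m=((Z>.065)&(Z<.1)).astype(np.uint8); m[:, :380]=0;m[:,560:]=0;m[:170]=0
n,l,s,c=cv2.connectedComponentsWithStats(m)
for i in range(1,n):
    if s[i,4]>8:
        u,v=c[i];z=np.nanmedian(Z[l==i]);print("blob",s[i,4],np.round([u,v],1),"z%.3f"%z,np.round(ray(d,u,v,.085),4)[:2],"S",np.median(hsv[l==i][:,1]),"V",np.median(hsv[l==i][:,2]))
# box, plate, tray
reg=np.zeros_like(Z,bool);reg[150:300,150:290]=1
for nm,lo,hi,h in(("box",.055,.083,.07),("plate",.074,.09,.078),("handle",.105,.14,.121)):
    mm=((Z>lo)&(Z<hi)&reg).astype(np.uint8)
    cs=max(cv2.findContours(mm,0,2)[0],key=cv2.contourArea)
    q=np.array([ray(d,u,v,h)[:2] for u,v in cs[:,0]],np.float32)
    r=cv2.minAreaRect(q);print(nm,cv2.contourArea(cs),"c",np.round(r[0],4),"wh",np.round(r[1],4),"a",round(r[2],2))
g=np.clip(Z/.15,0,1)*255
vis=np.hstack([cv2.resize(img[160:320,150:420],None,fx=2.9,fy=2.9,interpolation=2)])
cv2.imwrite("pics/c1.png",vis)
v2=np.hstack([cv2.resize(img[170:360,385:555],None,fx=2.4,fy=3,interpolation=2) if 0 else cv2.resize(img[170:360,385:555],None,fx=2.3,fy=2.3),cv2.resize(cv2.cvtColor(np.nan_to_num(g).astype(np.uint8),8)[170:360,385:555],None,fx=2.3,fy=2.3,interpolation=0)])
cv2.imwrite("pics/c2.png",v2)
E
```

```text
table z 0.0005857563236201604 0.0025511815563861308
blob 49 [445.9 193.3] z0.084 [ 0.635  -0.2514] S 17.0 V 130.0
blob 364 [473.8 227.8] z0.085 [ 0.5543 -0.3147] S 18.0 V 142.0
blob 47 [430.5 226. ] z0.083 [ 0.5569 -0.2143] S 17.0 V 137.0
blob 53 [505.  247.9] z0.083 [ 0.5086 -0.3858] S 16.0 V 123.0
blob 130 [432.5 259.3] z0.074 [ 0.4794 -0.2179] S 12.0 V 101.5
blob 48 [469.6 254.9] z0.084 [ 0.4909 -0.3035] S 15.5 V 133.5
blob 57 [504.7 279.9] z0.083 [ 0.4348 -0.3828] S 17.0 V 119.0
blob 52 [469.8 292. ] z0.084 [ 0.4058 -0.3021] S 16.0 V 134.0
blob 44 [404.8 296.2] z0.085 [ 0.3939 -0.1536] S 212.0 V 114.0
blob 50 [441.1 299. ] z0.084 [ 0.389  -0.2363] S 16.5 V 138.0
blob 64 [534.  312.9] z0.083 [ 0.361 -0.447] S 228.0 V 110.0
blob 53 [483.7 326.4] z0.084 [ 0.3289 -0.3318] S 228.0 V 101.0
blob 50 [447.4 339.6] z0.084 [ 0.2983 -0.2492] S 213.0 V 127.0
box 10237.0 c [0.5486 0.2762] wh [0.2512 0.2317] a 2.28
plate 5858.0 c [0.5683 0.2781] wh [0.1682 0.2235] a 1.75
handle 248.0 c [0.5677 0.2758] wh [0.0157 0.0969] a 2.54
```

View pics/c1.png

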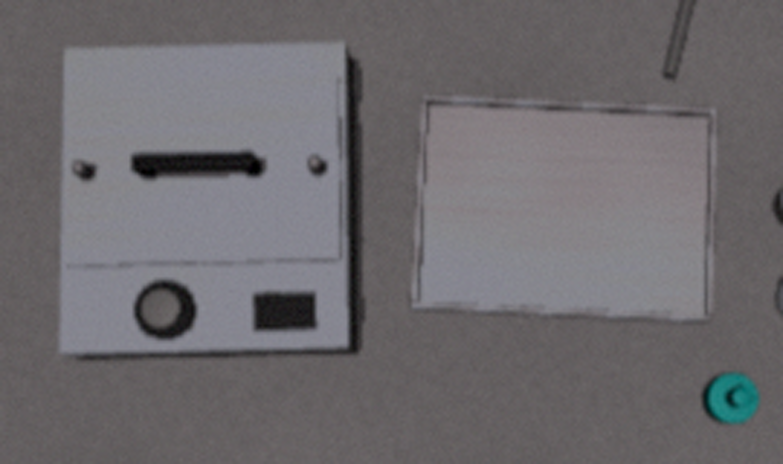

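View pics/c2.png

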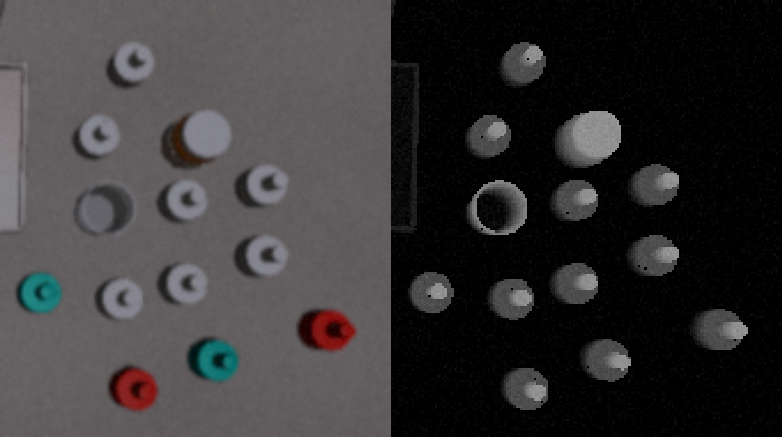

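```bash
python3 - <<'E'
from h import *
d=dict(np.load("top0.npz"));P=cloud(d);Z=P[...,2]
C=np.array([(424,96),(714,110),(709,321),(413,307)])/2.9+[150,160]
W=np.array([ray(d,u,v,.018)[:2] for u,v in C]);print(np.round(W,4))
r=cv2.minAreaRect(W.astype(np.float32));print("tray",np.round(W.mean(0),4),np.round(r[1],4),r[2])
print("edges",[round(float(np.linalg.norm(W[i]-W[i-1])),3) for i in range(4)])
b=np.array([162,309])/2.9+[150,160];print("button",ray(d,*b,.08))
for n,q in(("dowL",(84,169)),("dowR",(316,164))): print(n,ray(d,*(np.array(q)/2.9+[150,160]),.1))
# vessel centres from body: points with z .04-.05
m=((Z>.076)&(Z<.095)).astype(np.uint8)
for v in[(.635,-.2514),(.5569,-.2143),(.5086,-.3858),(.4909,-.3035),(.4348,-.3828),(.4058,-.3021),(.389,-.2363)]:
    dd=np.hypot(P[...,0]-v[0],P[...,1]-v[1])
    st=(dd<.02)&(Z>.078); 
    bm=(dd<.035)&(Z>.035)&(Z<.055);q=P[bm][:,:2]
    (c,rr)=cv2.minEnclosingCircle(q.astype(np.float32))
    print(v,"stem",np.round(np.nanmean(P[st],0),4),"body med",np.round((np.percentile(q,2,0)+np.percentile(q,98,0))/2,4))
to((.5,-.3,.23),2.4)
to((.45,-.3,.23),2.4)
E
```

```text
[[ 0.6442  0.1025]
 [ 0.6363 -0.1446]
 [ 0.4565 -0.1399]
 [ 0.4641  0.1075]]
tray [ 0.5503 -0.0186] [0.248  0.1802] 88.24247741699219
edges [0.18, 0.247, 0.18, 0.248]
button [0.45432145 0.30342055 0.08      ]
dowL [0.56259318 0.36580937 0.1       ]
dowR [0.56970677 0.18257039 0.1       ]
(0.635, -0.2514) stem [ 0.6362 -0.2531  0.0843] body med [ 0.6363 -0.2532]
(0.5569, -0.2143) stem [ 0.558  -0.2155  0.0836] body med [ 0.5578 -0.216 ]
(0.5086, -0.3858) stem [ 0.5094 -0.3884  0.0845] body med [ 0.5087 -0.3878]
(0.4909, -0.3035) stem [ 0.492  -0.305   0.0841] body med [ 0.4922 -0.3052]
(0.4348, -0.3828) stem [ 0.4356 -0.3854  0.0844] body med [ 0.4356 -0.3843]
(0.4058, -0.3021) stem [ 0.4059 -0.3038  0.0842] body med [ 0.4059 -0.304 ]
(0.389, -0.2363) stem [ 0.3892 -0.2377  0.0841] body med [ 0.3895 -0.2376]
off [  0.08  40.87 -20.86] jaw yaw -75.5 turn(tool x) -77.9 xaxis [-0.     0.002 -1.   ] pos [ 0.1568 -0.6046  0.2305] F [-0.3 -1.1 -0.2] op 1.0 t 0.1
off [  0.09  36.03 -22.12] jaw yaw -75.5 turn(tool x) -77.9 xaxis [-0.     0.002 -1.   ] pos [ 0.1568 -0.6046  0.2305] F [-0.3 -1.1 -0.2] op 1.0 t 0.1
```

Call:
play_rows([
  [0,4,-2.2],
  [0,4,-2.2],
  [0,4,-2.2],
  [0,4,-2.2],
  [0,4,-2.2],
  [0,4,-2.2],
  [0,4,-2.2],
  [0,4,-2.2],
  [0,4,-2.2],
  [0,0,0],
  [0,0,0],
  [0,0,0],
], turn=[0,0,0,0,0,0,0,0,0,-8.5,-8.5,-8.5], claw=[0,0,0,0,0,0,0,0,0,0,0,0], squeeze=100)

```text
time_s: 1.3
ee_pos: [0.4559, -0.3222, 0.2309]
orientation: [0.296, 0.642, -0.296, 0.642]
force: [0.0, -0.6, 0.1]
opening: 1.003
```

Call:
play_rows([
  [0,0,0],
  [0,0,0],
  [0,0,0],
  [0,0,0],
  [0,0,0],
  [0,0,0],
  [0,4,0],
  [0,4,0],
  [0,4,0],
  [0,4,0],
  [0,4,0],
  [0,0,0],
], turn=[-8.5,-8.5,-8.5,-8.5,-8.5,-8.5,0,0,0,0,0,0], claw=[0,0,0,0,0,0,0,0,0,0,0,0])

```text
time_s: 2.5
ee_pos: [0.4519, -0.1172, 0.2318]
orientation: [-0.009, 0.707, 0.01, 0.707]
force: [0.7, 0.3, 0.7]
opening: 1.001
```

```bash
python3 -c "
from h import *
to((.568,.2765,.2),2.4);print(status.get_obs()['joint_pos'])"
```

```text
off [ 3.25 39.05 12.64] jaw yaw 1.5 turn(tool x) -0.9 xaxis [ 0.001  0.001 -1.   ] pos [ 0.4519 -0.1172  0.2318] F [0.7 0.3 0.7] op 1.001 t 2.5
[ 0.74965176  0.3148813  -0.7281284   1.89245169  0.24198592  1.02336653
 -0.05502824]
```

Call:
play_rows([
  [0.3,3.9,1.26],
  [0.3,3.9,1.26],
  [0.3,3.9,1.26],
  [0.3,3.9,1.26],
  [0.3,3.9,1.26],
  [0.3,3.9,1.26],
  [0.3,3.9,1.26],
  [0.3,3.9,1.26],
  [0.3,3.9,1.26],
  [0.3,3.9,1.26],
  [0,0,0],
  [0,0,0],
], turn=[-0.9,0,0,0,0,0,0,0,0,0,0,0], claw=[80,80,80,80,80,80,80,80,80,80,80,80])

```text
time_s: 3.7
ee_pos: [0.5651, 0.2712, 0.2003]
orientation: [-0.013, 0.708, 0.012, 0.706]
force: [-0.4, -0.1, 0.4]
opening: 0.687
```

```bash
python3 - <<'E'
from h import *
to((.568,.2765,.094),2.4);print(status.get_obs()['joint_pos'])
d=vision.get_image("side");cv2.imwrite("pics/s1.png",cv2.resize(d["image"][120:300,150:400,::-1],None,fx=3,fy=3))
E
```

```text
off [10.63  0.52  0.32] jaw yaw 2.0 turn(tool x) -0.4 xaxis [-0.001 -0.001 -1.   ] pos [0.5651 0.2712 0.2003] F [-0.4 -0.1  0.4] op 0.687 t 3.7
[-0.08370738  0.59921757 -0.69085294  1.53603535  0.40330594  1.15445642
 -0.81873748]
```

View pics/s1.png

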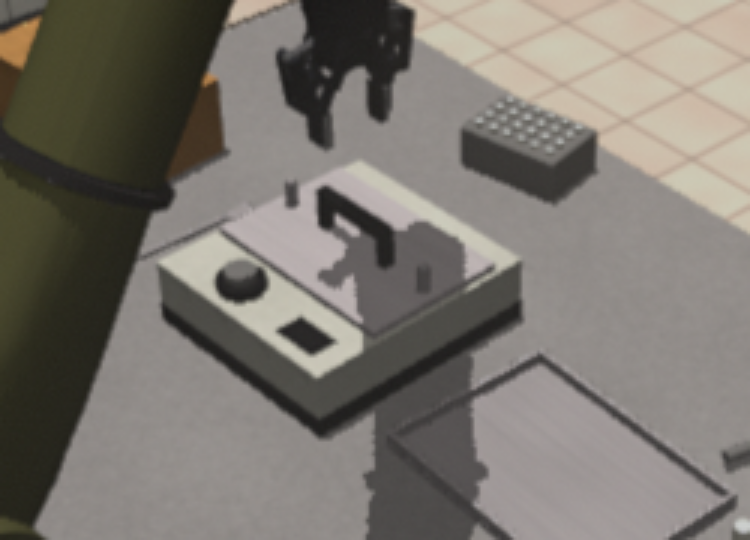

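Call:
play_rows([
  [0,0.25,0.15],
  [2.5,0,0],
  [2.5,0,0],
  [2.5,0,0],
  [1.5,0,0],
  [1.0,0,0],
  [0.5,0,0],
  [0,0,0],
  [0,0,0],
], turn=[-0.4,0,0,0,0,0,0,0,0], claw=[80,80,80,80,80,80,80,80,80])

```text
time_s: 4.65
ee_pos: [0.5672, 0.2738, 0.0972]
orientation: [-0.014, 0.707, 0.015, 0.707]
force: [0.1, -0.2, 0.2]
opening: 0.688
```

```bash
python3 -c "
from h import *
to((.568,.2765,.094),2.4)"
```

```text
off [0.32 0.27 0.09] jaw yaw 2.3 turn(tool x) -0.1 xaxis [ 0.001  0.001 -1.   ] pos [0.5672 0.2738 0.0972] F [ 0.1 -0.2  0.2] op 0.688 t 4.65
```

Call:
play_rows([
  [0.3,0.2,0.1],
  [0,0,0],
  [0,0,0],
  [0,0,0],
  [0,0,0],
  [0,0,0],
  [0,0,0],
  [0,0,0],
], turn=[0,0,0,0,0,0,0,0], claw=[120,160,200,240,255,255,255,255], squeeze=100)

```text
time_s: 5.45
ee_pos: [0.568, 0.2757, 0.0938]
orientation: [-0.014, 0.707, 0.015, 0.707]
force: [0.2, 0.1, 5.9]
opening: 0.146
```

Call:
play_rows([
  [-0.3,0,0],
  [-0.5,0,0],
  [-0.5,0,0],
  [-0.5,0,0],
  [-0.7,0,0],
  [-1,0,0],
  [-1,0,0],
  [-1,0,0],
  [0,0,0],
  [0,0,0],
], turn=[0,0,0,0,0,0,0,0,0,0], claw=[255,255,255,255,255,255,255,255,255,255])

```text
time_s: 6.45
ee_pos: [0.5675, 0.2754, 0.1486]
orientation: [-0.015, 0.707, 0.014, 0.707]
force: [-0.5, 0.3, -5.4]
opening: 0.147
```

```bash
python3 - <<'E'
from h import *
to((.5503,-.0186,.2),-1.8)
d=vision.get_image("side");cv2.imwrite("pics/s2.png",cv2.resize(d["image"][120:300,150:400,::-1],None,fx=3,fy=3))
E
```

```text
off [ -5.14 -29.3   -2.92] jaw yaw 2.3 turn(tool x) 4.1 xaxis [ 0. -0. -1.] pos [0.5675 0.2754 0.1486] F [-0.5  0.3 -5.4] op 0.147 t 6.45
```

View pics/s2.png

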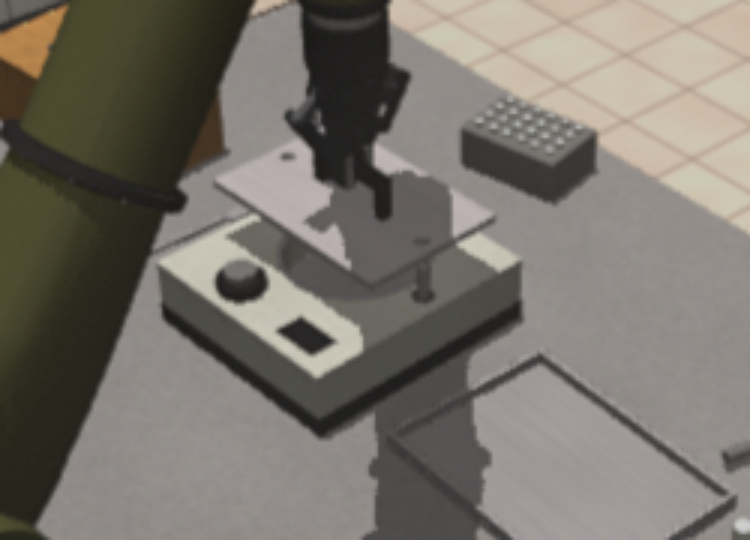

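Call:
play_rows([
  [-1,0,0],
  [-1.5,-1,-0.1],
  [-1,-2,-0.2],
  [0,-3,-0.3],
  [0,-3.5,-0.35],
  [0,-4,-0.4],
  [0,-4,-0.4],
  [0,-4,-0.4],
  [0,-3.5,-0.3],
  [0,-2.5,-0.25],
  [0,-1.3,-0.2],
  [0,-0.5,0],
], turn=[0,0,0,0.5,0.5,0.5,0.5,0.5,0.5,0.5,0.5,0], claw=[255,255,255,255,255,255,255,255,255,255,255,255])

```text
time_s: 7.7
ee_pos: [0.543, -0.0195, 0.184]
orientation: [0.011, 0.707, -0.011, 0.707]
force: [-0.7, 0.7, -3.9]
opening: 0.144
```

Call:
play_rows([
  [0,0,0],
  [0,0,0],
], turn=[0,0], claw=[255,255])

```text
time_s: 7.9
ee_pos: [0.5435, -0.0161, 0.1837]
orientation: [0.01, 0.707, -0.009, 0.707]
force: [-0.5, -1.1, -4.0]
opening: 0.143
```

```bash
python3 - <<'E'
from h import *
to((.5503,-.0186,.03),-1.8)
E
```

```text
off [15.37 -0.25  0.68] jaw yaw -1.5 turn(tool x) 0.3 xaxis [ 0.001  0.001 -1.   ] pos [ 0.5435 -0.0161  0.1837] F [-0.5 -1.1 -4. ] op 0.143 t 7.9
```

Call:
play_rows([
  [1.5,-0.2,0.6],
  [2.5,0,0],
  [2.5,0,0],
  [2.5,0,0],
  [2.5,0,0],
  [1.5,0,0],
  [0.8,0,0],
  [0.5,0,0],
  [0,0,0],
  [0,0,0],
], turn=[0.3,0,0,0,0,0,0,0,0,0], claw=[255,255,255,255,255,255,255,255,255,255])

```text
time_s: 8.9
ee_pos: [0.5497, -0.0198, 0.0408]
orientation: [0.012, 0.707, -0.012, 0.707]
force: [-0.5, -0.0, -4.5]
opening: 0.144
```

```bash
python3 - <<'E'
from h import *
to((.5503,-.0186,.029),-1.8)
d=vision.get_image("top");cv2.imwrite("pics/t2.png",cv2.resize(d["image"][160:320,150:420,::-1],None,fx=2.9,fy=2.9))
E
```

```text
off [1.18 0.12 0.05] jaw yaw -1.9 turn(tool x) -0.1 xaxis [ 0.001  0.    -1.   ] pos [ 0.5497 -0.0198  0.0408] F [-0.5 -0.  -4.5] op 0.144 t 8.9
```

View pics/t2.png

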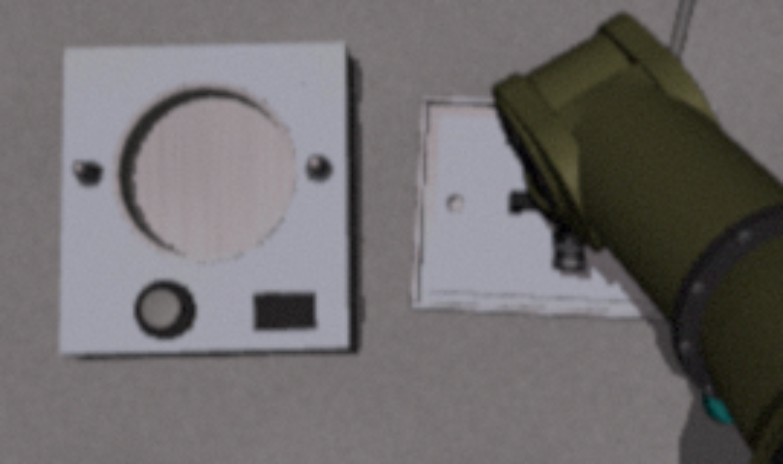

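Call:
play_rows([
  [0.4,0.1,0],
  [0.3,0,0],
  [0.2,0,0],
  [0.2,0,0],
  [0.1,0,0],
  [0,0,0],
  [0,0,0],
], turn=[0,0,0,0,0,0,0], claw=[255,255,255,255,255,255,255])

```text
time_s: 9.65
ee_pos: [0.5492, -0.0191, 0.0288]
orientation: [0.012, 0.707, -0.012, 0.707]
force: [-3.2, -0.9, 5.6]
opening: 0.145
```

Call:
play_rows([
  [0,0,0],
  [0,0,0],
  [0,0,0],
  [0,0,0],
  [0,0,0],
  [0,0,0],
  [-1,0,0],
  [-2,0,0],
  [-3,0,0],
  [-3,0,0],
  [-3,0,0],
  [-2,0,0],
], turn=[0,0,0,0,0,0,0,0,0,0,0,0], claw=[220,180,140,100,80,80,80,80,80,80,80,80])

```text
time_s: 10.85
ee_pos: [0.5498, -0.0187, 0.1712]
orientation: [0.012, 0.706, -0.012, 0.708]
force: [0.6, -0.3, 0.2]
opening: 0.69
```

```bash
python3 - <<'E'
from h import *
d=vision.get_image("top");P=cloud(d);Z=P[...,2];np.savez("top1.npz",**d)
cv2.imwrite("pics/t3.png",cv2.resize(d["image"][160:320,150:420,::-1],None,fx=2.9,fy=2.9))
# tank: rim circle = floor-level hole inside box
b=(Z<.06)&(P[...,0]>.45)&(P[...,0]<.66)&(P[...,1]>.18)&(P[...,1]<.37)&(Z>.015)
q=P[b];print("tank floor z",np.median(q[:,2]),len(q))
u=np.argwhere(b)[:,::-1]
n,l,s,c=cv2.connectedComponentsWithStats(b.astype(np.uint8));k=1+np.argmax(s[1:,4])
cs=max(cv2.findContours((l==k).astype(np.uint8),0,1)[0],key=cv2.contourArea)
w=np.array([ray(d,a,e,.07)[:2] for a,e in cs[:,0]],np.float32);print("rim ellipse",cv2.fitEllipse(w))
for nm,q in(("dowL",(87,165)),("dowR",(318,161))): pass
e=.0
# button
bb=(Z>.074)&(Z<.1)&(np.hypot(P[...,0]-.456,P[...,1]-.303)<.03);print("button",np.nanmean(P[bb],0),bb.sum(),np.nanpercentile(Z[bb],[5,50,95]))
to((.558,-.2158,.2),0)
to((.6363,-.2532,.2),0);print(status.get_obs()['joint_pos'])
E
```

```text
tank floor z 0.03155467838509815 2619
rim ellipse ((0.5679091811180115, 0.2764113247394562), (0.13365869224071503, 0.13582958281040192), 44.8663330078125)
button [0.45523798 0.30154356 0.08637256] 361 [0.07711103 0.0851642  0.09565109]
off [ -2.63 -19.7    1.38] jaw yaw -1.9 turn(tool x) -1.9 xaxis [ 0.006 -0.    -1.   ] pos [ 0.551  -0.0184  0.1737] F [1.3 0.  1.5] op 0.685 t 10.9
off [ -2.58 -23.18   9.33] jaw yaw -1.9 turn(tool x) -1.9 xaxis [ 0.006 -0.    -1.   ] pos [ 0.551  -0.0184  0.1737] F [1.3 0.  1.5] op 0.685 t 10.9
[ 0.44453685  0.50904429 -0.6958185   1.78288835  0.38617386  0.98342409
 -0.43906472]
```

View pics/t3.png

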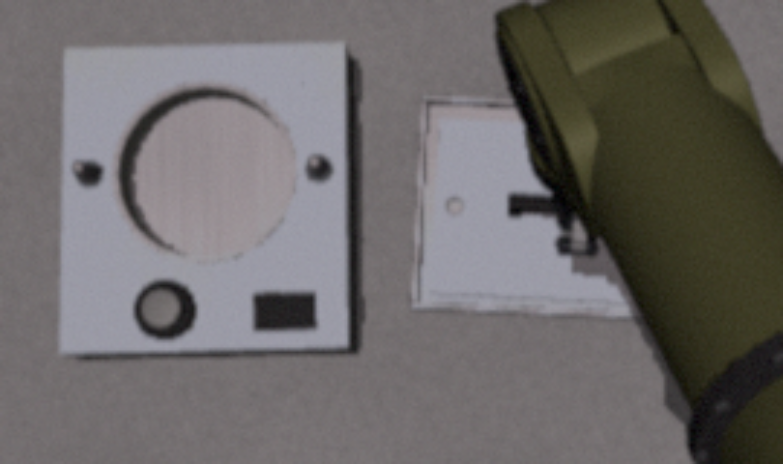

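Call:
play_rows([
  [-1,-1.5,0.1],
  [-1,-3,0.3],
  [0,-4,0.3],
  [0,-4,0.3],
  [0,-4,0.3],
  [0,-2.3,0.1],
  [0,-0.9,0],
  [0,0,0],
  [0,0,0],
], turn=[-0.9,-1,0,0,0,0,0,0,0], claw=[145,145,145,145,145,145,145,145,145], squeeze=60)

```text
time_s: 11.8
ee_pos: [0.5621, -0.2141, 0.1886]
orientation: [0.0, 0.707, 0.001, 0.707]
force: [0.8, 0.6, 0.4]
opening: 0.432
```

```bash
python3 - <<'E'
from h import *
to((.558,-.2158,.052),0)
E
```

```text
off [13.66 -0.19 -0.42] jaw yaw 0.1 turn(tool x) 0.1 xaxis [ 0.     0.001 -1.   ] pos [ 0.5621 -0.2141  0.1886] F [0.8 0.6 0.4] op 0.432 t 11.8
```

Call:
play_rows([
  [1.5,-0.2,-0.4],
  [3.5,0,0],
  [3.5,0,0],
  [2.5,0,0],
  [1.5,0,0],
  [0.8,0,0],
  [0.4,0,0],
  [0,0,0],
  [0,0,0],
], turn=[0,0,0,0,0,0,0,0,0], claw=[145,145,145,145,145,145,145,145,145])

```text
time_s: 12.7
ee_pos: [0.5587, -0.2181, 0.0523]
orientation: [0.0, 0.707, -0.001, 0.708]
force: [-0.4, 0.6, 0.4]
opening: 0.43
```

```bash
python3 - <<'E'
from h import *
to((.558,-.2158,.052),0)
d=vision.get_image("side");cv2.imwrite("pics/s3.png",cv2.resize(d["image"][260:460,280:520,::-1],None,fx=3,fy=3))
E
```

```text
off [ 0.03  0.23 -0.07] jaw yaw -0.1 turn(tool x) -0.1 xaxis [ 0.002 -0.    -1.   ] pos [ 0.5587 -0.2181  0.0523] F [-0.4  0.6  0.4] op 0.43 t 12.7
```

View pics/s3.png

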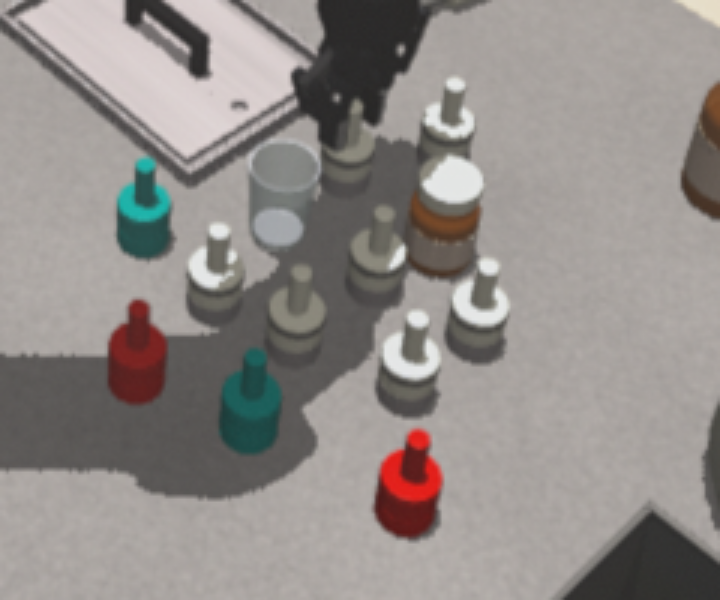

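Call:
play_rows([
  [0,0.2,0],
  [0,0,0],
  [0,0,0],
  [0,0,0],
  [0,0,0],
  [0,0,0],
  [-1,0,0],
  [-3,0,0],
  [-4,0,0],
  [-4,0,0],
  [-2.4,0,0],
  [0,0,0],
], turn=[0,0,0,0,0,0,0,0,0,0,0,0], claw=[170,200,255,255,255,255,255,255,255,255,255,255])

```text
time_s: 13.95
ee_pos: [0.5597, -0.2163, 0.1992]
orientation: [-0.0, 0.705, -0.001, 0.709]
force: [-0.3, 0.1, -3.0]
opening: 0.17
```

```bash
python3 - <<'E'
from h import *
to((.568,.2765,.19),0)
E
```

```text
off [ 0.82 49.28  0.76] jaw yaw -0.1 turn(tool x) -0.1 xaxis [ 0.006 -0.002 -1.   ] pos [ 0.5597 -0.2163  0.1992] F [-0.3  0.1 -3. ] op 0.17 t 13.95
```

Call:
play_rows([
  [0,2.5,0],
  [0,4.5,0],
  [0,4.5,0.1],
  [0,4.5,0.1],
  [0,4.5,0.1],
  [0,4.5,0.1],
  [0,4.5,0.1],
  [0,4.5,0.1],
  [0,4.5,0.1],
  [0,4.5,0],
  [0,4,0],
  [0,2,0],
], turn=[0,0,0,0,0,0,0,0,0,0,0,0], claw=[255,255,255,255,255,255,255,255,255,255,255,255])

```text
time_s: 15.15
ee_pos: [0.5634, 0.2782, 0.1937]
orientation: [-0.001, 0.708, 0.002, 0.706]
force: [-0.5, 0.0, -2.9]
opening: 0.169
```

Call:
play_rows([
  [0,0.4,0],
  [0,0,0],
  [0,0,0],
], turn=[0,0,0], claw=[255,255,255])

```text
time_s: 15.45
ee_pos: [0.5657, 0.2758, 0.1943]
orientation: [0.0, 0.708, -0.002, 0.707]
force: [0.4, -0.2, -2.8]
opening: 0.166
```

```bash
python3 - <<'E'
from h import *
to((.568,.2765,.082),0)
E
```

```text
off [11.23  0.1   0.24] jaw yaw -0.2 turn(tool x) -0.2 xaxis [-0.001 -0.002 -1.   ] pos [0.5657 0.2758 0.1943] F [ 0.4 -0.2 -2.8] op 0.166 t 15.45
```

Call:
play_rows([
  [1.5,0.1,0.2],
  [3,0,0],
  [3,0,0],
  [2,0,0],
  [0.8,0,0],
  [0.4,0,0],
  [0.3,0,0],
  [0.1,0,0],
  [0.1,0,0],
  [0,0,0],
], turn=[0,0,0,0,0,0,0,0,0,0], claw=[255,255,255,255,255,255,255,255,255,255])

```text
time_s: 16.45
ee_pos: [0.5678, 0.279, 0.0839]
orientation: [0.0, 0.707, -0.0, 0.707]
force: [0.6, -0.2, -3.0]
opening: 0.168
```

```bash
python3 - <<'E'
from h import *
to((.568,.2765,.082),0)
E
```

```text
off [ 0.19 -0.25  0.02] jaw yaw -0.1 turn(tool x) -0.1 xaxis [ 0.001  0.    -1.   ] pos [0.5678 0.279  0.0839] F [ 0.6 -0.2 -3. ] op 0.168 t 16.45
```

Call:
play_rows([
  [0.1,-0.2,0],
  [0.1,0,0],
  [0,0,0],
  [0,0,0],
  [0,0,0],
  [0,0,0],
  [-0.5,0,0],
  [-2,0,0],
  [-3,0,0],
  [-4,0,0],
  [-1.5,0,0],
  [0,0,0],
], turn=[0,0,0,0,0,0,0,0,0,0,0,0], claw=[255,255,200,190,165,165,165,165,165,165,165,165])

```text
time_s: 17.65
ee_pos: [0.5685, 0.278, 0.1946]
orientation: [0.001, 0.705, 0.001, 0.709]
force: [-0.2, -0.3, 0.0]
opening: 0.352
```

Call:
play_rows([
  [0,-2.5,0],
  [0,-4.5,0],
  [0,-4.5,0.6],
  [0,-4.5,0.7],
  [0,-4.5,0.8],
  [0,-4.5,0.9],
  [0,-4.5,0.9],
  [0,-4.5,0.9],
  [0,-4.5,0.9],
  [0,-4.5,0.8],
  [0,-4.5,0.3],
  [0,-3,0],
], turn=[0,0,0,0,0,0,0,0,0,0,0,0], claw=[145,145,145,145,145,145,145,145,145,145,145,145])

```text
time_s: 18.85
ee_pos: [0.6341, -0.2327, 0.1894]
orientation: [0.001, 0.708, -0.002, 0.706]
force: [0.6, -0.2, 0.3]
opening: 0.429
```

```bash
cat >> h.py <<'E'
def tank():
    d=vision.get_image("top");P=cloud(d);Z=P[...,2]
    m=((Z>.105)&(Z<.125)&(np.hypot(P[...,0]-.568,P[...,1]-.2765)<.07)).astype(np.uint8)
    n,l,s,c=cv2.connectedComponentsWithStats(m)
    print("tank stems rel mm",[(np.round((np.nanmean(P[l==i],0)-[.568,.2765,0])*1000).astype(int).tolist(),int(s[i,4])) for i in range(1,n) if s[i,4]>8])
    m=((Z>.076)&(Z<.095)&(P[...,1]<-.1)&(P[...,1]>-.48)&(P[...,0]>.25)&(P[...,0]<.75)).astype(np.uint8)
    hsv=cv2.cvtColor(d["image"],cv2.COLOR_RGB2HSV)
    n,l,s,c=cv2.connectedComponentsWithStats(m)
    print("bench",[np.round(np.nanmean(P[l==i],0)[:2],4).tolist() for i in range(1,n) if 15<s[i,4]<100 and np.median(hsv[l==i][:,1])<80])
    return d
E
python3 - <<'E'
from h import *
tank()
to((.6363,-.2532,.052),0)
E
```

```text
tank stems rel mm [([-1, -2, 114], 46)]
bench [[0.4917, -0.3046], [0.4343, -0.3837], [0.4059, -0.3038], [0.3891, -0.2374]]
off [13.7  -1.37  0.37] jaw yaw -0.6 turn(tool x) -0.6 xaxis [-0.003 -0.004 -1.   ] pos [ 0.6332 -0.2388  0.1889] F [-0.4 -5.4 -1.1] op 0.432 t 18.9
```

Call:
play_rows([
  [1.5,-1.2,0.3],
  [3.5,0,0],
  [3.5,0,0],
  [2.5,0,0],
  [1.5,0,0],
  [0.8,0,0],
  [0.4,0,0],
  [0,0,0],
  [0,0,0],
], turn=[-0.3,0,0,0,0,0,0,0,0], claw=[145,145,145,145,145,145,145,145,145])

```text
time_s: 19.8
ee_pos: [0.6387, -0.2402, 0.0555]
orientation: [-0.002, 0.706, 0.001, 0.708]
force: [-0.6, -0.6, 0.2]
opening: 0.433
```

```bash
python3 - <<'E'
from h import *
to((.6363,-.2532,.052),0)
E
```

```text
off [ 0.35 -1.3  -0.25] jaw yaw 0.2 turn(tool x) 0.2 xaxis [ 0.002 -0.    -1.   ] pos [ 0.6387 -0.2402  0.0555] F [-0.6 -0.6  0.2] op 0.433 t 19.8
```

Call:
play_rows([
  [0.1,-0.7,-0.2],
  [0.1,-0.6,0],
  [0,0,0],
  [0,0,0],
], turn=[0,0,0,0], claw=[145,145,145,145])

```text
time_s: 20.2
ee_pos: [0.6359, -0.2539, 0.0524]
orientation: [-0.001, 0.707, 0.001, 0.707]
force: [-0.0, 0.1, -0.3]
opening: 0.429
```

```bash
python3 - <<'E'
from h import *
to((.6363,-.2532,.052),0)
E
```

```text
off [0.04 0.07 0.04] jaw yaw 0.2 turn(tool x) 0.2 xaxis [ 0. -0. -1.] pos [ 0.6359 -0.2539  0.0524] F [-0.   0.1 -0.3] op 0.429 t 20.2
```

Call:
play_rows([
  [0,0,0],
  [0,0,0],
  [0,0,0],
  [0,0,0],
  [0,0,0],
  [-1,0,0],
  [-3,0,0],
  [-4,0,0],
  [-4,0,0],
  [-2,1,0],
  [0,3,-0.4],
  [0,4.5,-0.6],
], turn=[0,0,0,0,0,0,0,0,0,0,0,0], claw=[170,200,255,255,255,255,255,255,255,255,255,255])

```text
time_s: 21.4
ee_pos: [0.6256, -0.1709, 0.1932]
orientation: [-0.0, 0.707, -0.001, 0.708]
force: [0.9, 0.7, -2.4]
opening: 0.171
```

Call:
play_rows([
  [0,4.5,-0.6],
  [0,4.5,-0.6],
  [0,4.5,-0.6],
  [0,4.5,-0.6],
  [0,4.5,-0.6],
  [0,4.5,-0.6],
  [0,4.5,-0.6],
  [0,4.5,-0.6],
  [0,4.5,-0.6],
  [0,4.5,-0.4],
  [0,3,0],
  [0,1.2,0],
], turn=[0,0,0,0,0,0,0,0,0,0,0,0], claw=[255,255,255,255,255,255,255,255,255,255,255,255])

```text
time_s: 22.6
ee_pos: [0.5637, 0.3279, 0.1929]
orientation: [-0.002, 0.707, 0.004, 0.707]
force: [-0.2, -0.3, -2.4]
opening: 0.168
```

Call:
play_rows([
  [0,0,0],
  [0,0,0],
  [0,0,0],
], turn=[0,0,0], claw=[255,255,255])

```text
time_s: 22.9
ee_pos: [0.5665, 0.3209, 0.1922]
orientation: [-0.001, 0.707, -0.0, 0.707]
force: [0.6, 0.2, -1.7]
opening: 0.171
```

```bash
python3 - <<'E'
from h import *
to((.568,.322,.082),0)
E
```

```text
off [11.02  0.13  0.15] jaw yaw 0.1 turn(tool x) 0.1 xaxis [ 0.    -0.002 -1.   ] pos [0.5665 0.3209 0.1922] F [ 0.6  0.2 -1.7] op 0.171 t 22.9
```

Call:
play_rows([
  [1.5,0.1,0.1],
  [3,0,0],
  [3,0,0],
  [1.5,0,0],
  [0.8,0,0],
  [0.4,0,0],
  [0.4,0,0],
  [0.3,0,0],
  [0.1,0,0],
  [0,0,0],
], turn=[0,0,0,0,0,0,0,0,0,0], claw=[255,255,255,255,255,255,255,255,255,255])

```text
time_s: 23.9
ee_pos: [0.5667, 0.3247, 0.0827]
orientation: [-0.001, 0.707, 0.002, 0.707]
force: [1.1, -0.6, -1.9]
opening: 0.164
```

```bash
python3 - <<'E'
from h import *
to((.568,.322,.082),0)
E
```

```text
off [ 0.07 -0.27  0.12] jaw yaw 0.2 turn(tool x) 0.2 xaxis [ 0.001  0.    -1.   ] pos [0.5667 0.3247 0.0827] F [ 1.1 -0.6 -1.9] op 0.164 t 23.9
```

Call:
play_rows([
  [0.1,-0.2,0],
  [0,0,0],
  [0,0,0],
  [0,0,0],
  [0,0,0],
  [-0.5,0,0],
  [-2,0,0],
  [-4,0,0],
  [-4,0,0],
  [-0.5,-1,0],
  [0,-3,0],
  [0,-4.5,0],
], turn=[0,0,0,0,0,0,0,0,0,0,0,0], claw=[255,200,190,165,165,165,165,165,165,145,145,145])

```text
time_s: 25.1
ee_pos: [0.5662, 0.2394, 0.1919]
orientation: [-0.002, 0.707, 0.004, 0.707]
force: [1.1, -0.4, 0.3]
opening: 0.425
```

Call:
play_rows([
  [0,-4.8,-0.5],
  [0,-4.8,-0.5],
  [0,-4.8,-0.5],
  [0,-4.8,-0.5],
  [0,-4.8,-0.5],
  [0,-4.8,-0.5],
  [0,-4.8,-0.5],
  [0,-4.8,-0.5],
  [0,-4.8,-0.5],
  [0,-4.8,-0.5],
  [0,-4.8,-0.5],
  [0,-4.8,-0.4],
], turn=[0,0,0,0,0,0,0,0,0,0,0,0], claw=[145,145,145,145,145,145,145,145,145,145,145,145])

```text
time_s: 26.3
ee_pos: [0.5094, -0.3409, 0.1913]
orientation: [-0.001, 0.707, 0.001, 0.707]
force: [1.1, -0.2, -0.0]
opening: 0.434
```

Call:
play_rows([
  [0,-3,0],
  [0,-1.5,0],
  [0,0,0],
  [0,0,0],
  [0,0,0],
], turn=[0,0,0,0,0], claw=[145,145,145,145,145])

```text
time_s: 26.8
ee_pos: [0.5115, -0.3809, 0.1917]
orientation: [-0.002, 0.707, 0.003, 0.707]
force: [0.1, 0.8, 0.1]
opening: 0.429
```

```bash
python3 - <<'E'
from h import *
tank()
to((.5087,-.388,.052),0)
E
```

```text
tank stems rel mm [([-1, 45, 115], 40), ([-1, -2, 114], 47)]
bench [[0.5089, -0.3877], [0.4918, -0.3051], [0.4353, -0.3851], [0.4059, -0.3039], [0.3891, -0.2375]]
off [13.97 -0.68 -0.28] jaw yaw 0.4 turn(tool x) 0.4 xaxis [ 0.     0.001 -1.   ] pos [ 0.5114 -0.3812  0.1917] F [-0.8  0.3  0.1] op 0.431 t 26.85
```

Call:
play_rows([
  [1.5,-0.7,-0.3],
  [3.5,0,0],
  [3.5,0,0],
  [2.5,0,0],
  [1.7,0,0],
  [0.9,0,0],
  [0.4,0,0],
  [0,0,0],
  [0,0,0],
  [0,0,0],
], turn=[0.4,0,0,0,0,0,0,0,0,0], claw=[145,145,145,145,145,145,145,145,145,145])

```text
time_s: 27.85
ee_pos: [0.5081, -0.3911, 0.0523]
orientation: [0.001, 0.707, -0.001, 0.708]
force: [0.4, -0.1, -0.2]
opening: 0.437
```

Call:
play_rows([
  [0,0,0],
  [0,0,0],
  [0,0,0],
  [0,0,0],
  [0,0,0],
  [-1,0,0],
  [-3,0,0],
  [-4,0,0],
  [-4,0,0],
  [-2,1,0],
  [0,3,0.4],
  [0,4.5,0.6],
], turn=[0,0,0,0,0,0,0,0,0,0,0,0], claw=[170,200,255,255,255,255,255,255,255,255,255,255])

```text
time_s: 29.05
ee_pos: [0.5169, -0.3079, 0.1919]
orientation: [0.002, 0.707, -0.004, 0.707]
force: [0.2, 0.2, -2.4]
opening: 0.174
```

```bash
python3 - <<'E'
from h import *
to((.6083,.2997,.19),0)
E
```

```text
off [ 0.08 60.84  8.64] jaw yaw -0.5 turn(tool x) -0.5 xaxis [ 0.    -0.002 -1.   ] pos [ 0.5169 -0.3079  0.1919] F [ 0.2  0.2 -2.4] op 0.174 t 29.05
```

Call:
play_rows([
  [0,4.8,0.7],
  [0,4.8,0.7],
  [0,4.8,0.7],
  [0,4.8,0.7],
  [0,4.8,0.7],
  [0,4.8,0.7],
  [0,4.8,0.7],
  [0,4.8,0.7],
  [0,4.8,0.7],
  [0,4.8,0.7],
  [0,4.8,0.7],
  [0,4,0.7],
], turn=[0,0,0,0,0,0,0,0,0,0,0,0], claw=[255,255,255,255,255,255,255,255,255,255,255,255])

```text
time_s: 30.25
ee_pos: [0.6025, 0.2649, 0.1915]
orientation: [0.001, 0.707, -0.0, 0.707]
force: [0.4, -0.0, -1.5]
opening: 0.172
```

Call:
play_rows([
  [0,2.5,0],
  [0,1,0],
  [0,0,0],
  [0,0,0],
  [0,0,0],
], turn=[0,0,0,0,0], claw=[255,255,255,255,255])

```text
time_s: 30.75
ee_pos: [0.6042, 0.2943, 0.1913]
orientation: [0.001, 0.707, -0.003, 0.707]
force: [0.1, 0.1, -2.5]
opening: 0.168
```

```bash
python3 - <<'E'
from h import *
to((.6083,.298,.082),0)
E
```

```text
off [10.93  0.39  0.41] jaw yaw -0.3 turn(tool x) -0.3 xaxis [ 0.    -0.002 -1.   ] pos [0.6042 0.2943 0.1913] F [ 0.1  0.1 -2.5] op 0.168 t 30.75
```

Call:
play_rows([
  [1.5,0.2,0.4],
  [3,0,0],
  [3,0,0],
  [1.5,0,0],
  [0.8,0,0],
  [0.4,0,0],
  [0.4,0,0],
  [0.2,0,0],
  [0.1,0,0],
  [0,0,0],
], turn=[0,0,0,0,0,0,0,0,0,0], claw=[255,255,255,255,255,255,255,255,255,255])

```text
time_s: 31.75
ee_pos: [0.6077, 0.2991, 0.0828]
orientation: [0.001, 0.707, -0.001, 0.707]
force: [-0.6, 0.3, -1.6]
opening: 0.165
```

```bash
python3 - <<'E'
from h import *
to((.6083,.298,.082),0)
E
```

```text
off [ 0.08 -0.11  0.06] jaw yaw -0.2 turn(tool x) -0.2 xaxis [ 0.001  0.    -1.   ] pos [0.6077 0.2991 0.0828] F [-0.6  0.3 -1.6] op 0.165 t 31.75
```

Call:
play_rows([
  [0.1,-0.1,0],
  [0,0,0],
  [0,0,0],
  [0,0,0],
  [0,0,0],
  [-0.5,0,0],
  [-2,0,0],
  [-4,0,0],
  [-4,0,0],
  [-0.5,-1,-0.2],
  [0,-3,-0.7],
  [0,-4.5,-1.2],
], turn=[0,0,0,0,0,0,0,0,0,0,0,0], claw=[255,200,190,165,165,165,165,165,165,145,145,145])

```text
time_s: 32.95
ee_pos: [0.5858, 0.2149, 0.1917]
orientation: [0.001, 0.707, 0.001, 0.708]
force: [0.4, -1.2, 0.4]
opening: 0.43
```

Call:
play_rows([
  [0,-4.7,-1.2],
  [0,-4.7,-1.2],
  [0,-4.7,-1.2],
  [0,-4.7,-1.2],
  [0,-4.7,-1.2],
  [0,-4.7,-1.2],
  [0,-4.7,-1.2],
  [0,-4.7,-1.2],
  [0,-4.7,-1.2],
  [0,-4.7,-1.2],
  [0,-4.7,-1.2],
  [0,-4.7,-1.2],
], turn=[0,0,0,0,0,0,0,0,0,0,0,0], claw=[145,145,145,145,145,145,145,145,145,145,145,145])

```text
time_s: 34.15
ee_pos: [0.4396, -0.3525, 0.1915]
orientation: [0.001, 0.707, -0.001, 0.707]
force: [0.9, -0.9, 1.3]
opening: 0.429
```

Call:
play_rows([
  [0,-2.5,-0.6],
  [0,-1,0],
  [0,0,0],
  [0,0,0],
  [0,0,0],
], turn=[0,0,0,0,0], claw=[145,145,145,145,145])

```text
time_s: 34.65
ee_pos: [0.4356, -0.3834, 0.1916]
orientation: [-0.0, 0.707, 0.0, 0.707]
force: [0.5, 0.8, -0.6]
opening: 0.432
```

```bash
python3 - <<'E'
from h import *
tank()
to((.4356,-.3848,.052),0)
E
```

```text
tank stems rel mm [([39, 21, 115], 44), ([-1, 45, 114], 42), ([-1, -1, 114], 45)]
bench [[0.4918, -0.3051], [0.4356, -0.3853], [0.4058, -0.3033], [0.389, -0.2375]]
off [13.96 -0.12 -0.  ] jaw yaw 0.0 turn(tool x) 0.0 xaxis [ 0.  0. -1.] pos [ 0.4355 -0.3836  0.1916] F [-0.1 -0.1  0.3] op 0.43 t 34.7
```

Call:
play_rows([
  [1.5,-0.1,0],
  [3.5,0,0],
  [3.5,0,0],
  [2.5,0,0],
  [1.7,0,0],
  [0.9,0,0],
  [0.4,0,0],
  [0,0,0],
  [0,0,0],
  [0,0,0],
], turn=[0,0,0,0,0,0,0,0,0,0], claw=[145,145,145,145,145,145,145,145,145,145])

```text
time_s: 35.7
ee_pos: [0.4351, -0.3869, 0.0522]
orientation: [0.001, 0.707, -0.001, 0.708]
force: [-0.1, 0.3, -0.0]
opening: 0.435
```

Call:
play_rows([
  [0,0,0],
  [0,0,0],
  [0,0,0],
  [0,0,0],
  [0,0,0],
  [-1,0,0],
  [-3,0,0],
  [-4,0,0],
  [-4,0,0],
  [-2,1,0.1],
  [0,3,0.4],
  [0,4.5,0.6],
], turn=[0,0,0,0,0,0,0,0,0,0,0,0], claw=[170,200,255,255,255,255,255,255,255,255,255,255])

```text
time_s: 36.9
ee_pos: [0.4452, -0.3032, 0.1919]
orientation: [0.002, 0.707, -0.003, 0.707]
force: [1.0, 0.8, -1.4]
opening: 0.168
```

Call:
play_rows([
  [0,4.7,0.6],
  [0,4.7,0.6],
  [0,4.7,0.6],
  [0,4.7,0.6],
  [0,4.7,0.6],
  [0,4.7,0.6],
  [0,4.7,0.6],
  [0,4.7,0.6],
  [0,4.7,0.6],
  [0,4.7,0.6],
  [0,4.7,0.6],
  [0,4.7,0.6],
], turn=[0,0,0,0,0,0,0,0,0,0,0,0], claw=[255,255,255,255,255,255,255,255,255,255,255,255])

```text
time_s: 38.1
ee_pos: [0.519, 0.2638, 0.1914]
orientation: [0.001, 0.707, -0.001, 0.707]
force: [1.7, -0.3, -1.3]
opening: 0.166
```

Call:
play_rows([
  [0,2.5,0.6],
  [0,1.1,0.3],
  [0,0,0],
  [0,0,0],
  [0,0,0],
], turn=[0,0,0,0,0], claw=[255,255,255,255,255])

```text
time_s: 38.6
ee_pos: [0.5288, 0.2958, 0.1912]
orientation: [0.001, 0.707, -0.002, 0.707]
force: [-0.2, -0.2, -2.0]
opening: 0.166
```

```bash
python3 - <<'E'
from h import *
to((.5277,.2985,.082),0)
E
```

```text
off [10.92  0.29 -0.11] jaw yaw -0.3 turn(tool x) -0.3 xaxis [-0.    -0.002 -1.   ] pos [0.5288 0.2958 0.1912] F [-0.2 -0.2 -2. ] op 0.166 t 38.6
```

Call:
play_rows([
  [1.5,0.1,-0.1],
  [3,0,0],
  [3,0,0],
  [1.5,0,0],
  [0.8,0,0],
  [0.4,0,0],
  [0.4,0,0],
  [0.2,0,0],
  [0.1,0,0],
  [0.1,0,0],
  [0,0,0],
], turn=[0,0,0,0,0,0,0,0,0,0,0], claw=[255,255,255,255,255,255,255,255,255,255,255])

```text
time_s: 39.7
ee_pos: [0.5278, 0.2994, 0.0818]
orientation: [0.001, 0.707, -0.001, 0.707]
force: [-0.3, -0.1, -0.0]
opening: 0.17
```

Call:
play_rows([
  [0,0,0],
  [0,0,0],
  [0,0,0],
  [0,0,0],
  [0,0,0],
  [-0.5,0,0],
  [-2,0,0],
  [-4,0,0],
  [-4,0,0],
  [-0.5,-1,-0.1],
  [0,-3,-0.5],
  [0,-4.5,-0.9],
], turn=[0,0,0,0,0,0,0,0,0,0,0,0], claw=[255,200,190,165,165,165,165,165,165,145,145,145])

```text
time_s: 40.9
ee_pos: [0.5121, 0.2157, 0.1918]
orientation: [0.001, 0.707, 0.001, 0.708]
force: [1.4, -0.9, -0.1]
opening: 0.429
```

Call:
play_rows([
  [0,-4.5,-0.9],
  [0,-4.5,-0.9],
  [0,-4.5,-0.9],
  [0,-4.5,-0.9],
  [0,-4.5,-0.9],
  [0,-4.5,-0.9],
  [0,-4.5,-0.9],
  [0,-4.5,-0.9],
  [0,-4.5,-0.9],
  [0,-4.5,-0.9],
  [0,-4,-0.9],
  [0,-2,-0.8],
], turn=[0,0,0,0,0,0,0,0,0,0,0,0], claw=[145,145,145,145,145,145,145,145,145,145,145,145])

```text
time_s: 42.1
ee_pos: [0.4022, -0.2996, 0.1909]
orientation: [0.002, 0.707, -0.003, 0.707]
force: [-0.8, -0.3, 0.0]
opening: 0.432
```

Call:
play_rows([
  [0,-0.7,0],
  [0,0,0],
  [0,0,0],
  [0,0,0],
], turn=[0,0,0,0], claw=[145,145,145,145])

```text
time_s: 42.5
ee_pos: [0.4046, -0.3008, 0.1915]
orientation: [0.0, 0.707, 0.0, 0.707]
force: [-0.3, -0.1, 0.2]
opening: 0.431
```

```bash
python3 - <<'E'
from h import *
tank()
to((.4058,-.3036,.052),0)
E
```

```text
tank stems rel mm [([39, 22, 115], 42), ([-2, 44, 114], 44), ([-1, -2, 114], 45), ([-40, 21, 115], 45)]
bench [[0.4915, -0.3055], [0.4059, -0.3038], [0.389, -0.2376]]
off [13.95 -0.26  0.12] jaw yaw -0.0 turn(tool x) -0.0 xaxis [ 0.  0. -1.] pos [ 0.4045 -0.301   0.1915] F [-0.3 -0.6 -0. ] op 0.433 t 42.55
```

Call:
play_rows([
  [1.5,-0.2,0.1],
  [3.5,0,0],
  [3.5,0,0],
  [2.5,0,0],
  [1.7,0,0],
  [0.9,0,0],
  [0.4,0,0],
  [0,0,0],
  [0,0,0],
  [0,0,0],
], turn=[0,0,0,0,0,0,0,0,0,0], claw=[145,145,145,145,145,145,145,145,145,145])

```text
time_s: 43.55
ee_pos: [0.4053, -0.3048, 0.0521]
orientation: [0.001, 0.707, -0.001, 0.708]
force: [-0.5, 0.7, 0.3]
opening: 0.43
```

Call:
play_rows([
  [0,0,0],
  [0,0,0],
  [0,0,0],
  [0,0,0],
  [0,0,0],
  [-1,0,0],
  [-3,0,0],
  [-4,0,0],
  [-4,0,0],
  [-2,1,0.1],
  [0,3,0.6],
  [0,4.5,0.9],
], turn=[0,0,0,0,0,0,0,0,0,0,0,0], claw=[170,200,255,255,255,255,255,255,255,255,255,255])

```text
time_s: 44.75
ee_pos: [0.4205, -0.2209, 0.192]
orientation: [0.002, 0.707, -0.003, 0.707]
force: [0.7, 1.0, -2.2]
opening: 0.172
```

Call:
play_rows([
  [0,4.5,0.9],
  [0,4.5,0.9],
  [0,4.5,0.9],
  [0,4.5,0.9],
  [0,4.5,0.9],
  [0,4.5,0.9],
  [0,4.5,0.9],
  [0,4.5,0.9],
  [0,4.5,0.9],
  [0,4,0.9],
  [0,2,0.8],
  [0,0.6,0.7],
], turn=[0,0,0,0,0,0,0,0,0,0,0,0], claw=[255,255,255,255,255,255,255,255,255,255,255,255])

```text
time_s: 45.95
ee_pos: [0.5264, 0.2545, 0.1915]
orientation: [-0.0, 0.708, 0.001, 0.707]
force: [-0.3, -1.0, -2.4]
opening: 0.171
```

Call:
play_rows([
  [0,0,0],
  [0,0,0],
  [0,0,0],
], turn=[0,0,0], claw=[255,255,255])

```text
time_s: 46.25
ee_pos: [0.5273, 0.2492, 0.1912]
orientation: [0.001, 0.707, -0.002, 0.707]
force: [-0.0, -0.1, -1.7]
opening: 0.167
```

```bash
python3 - <<'E'
from h import *
to((.527,.2522,.082),0)
E
```

```text
off [10.92  0.32 -0.03] jaw yaw -0.3 turn(tool x) -0.3 xaxis [-0.    -0.001 -1.   ] pos [0.5273 0.2492 0.1912] F [-0.  -0.1 -1.7] op 0.167 t 46.25
```

Call:
play_rows([
  [1.5,0,0],
  [3,0,0],
  [3,0,0],
  [1.5,0,0],
  [0.8,0,0],
  [0.4,0,0],
  [0.4,0,0],
  [0.2,0,0],
  [0.1,0,0],
  [0.1,0,0],
  [0,0,0],
], turn=[0,0,0,0,0,0,0,0,0,0,0], claw=[255,255,255,255,255,255,255,255,255,255,255])

```text
time_s: 47.35
ee_pos: [0.5276, 0.2512, 0.0818]
orientation: [0.001, 0.707, -0.001, 0.707]
force: [0.3, -0.1, 1.5]
opening: 0.168
```

Call:
play_rows([
  [0,0,0],
  [0,0,0],
  [0,0,0],
  [0,0,0],
  [0,0,0],
  [-0.5,0,0],
  [-2,0,0],
  [-4,0,0],
  [-4,0,0],
  [-0.5,-1,-0.1],
  [0,-3,-0.8],
  [0,-4.5,-1.2],
], turn=[0,0,0,0,0,0,0,0,0,0,0,0], claw=[255,200,190,165,165,165,165,165,165,145,145,145])

```text
time_s: 48.55
ee_pos: [0.506, 0.1677, 0.1918]
orientation: [0.001, 0.707, 0.001, 0.708]
force: [0.6, -1.2, -0.3]
opening: 0.428
```

Call:
play_rows([
  [0,-4.2,-1.2],
  [0,-4.2,-1.2],
  [0,-4.2,-1.2],
  [0,-4.2,-1.2],
  [0,-4.2,-1.2],
  [0,-4.2,-1.2],
  [0,-4.2,-1.2],
  [0,-4.2,-1.2],
  [0,-4.2,-1.2],
  [0,-2,-0.6],
  [0,-0.6,-0.3],
  [0,0,0],
], turn=[0,0,0,0,0,0,0,0,0,0,0,0], claw=[145,145,145,145,145,145,145,145,145,145,145,145])

```text
time_s: 49.75
ee_pos: [0.3875, -0.2377, 0.1912]
orientation: [0.002, 0.707, -0.001, 0.707]
force: [0.4, 1.1, -0.2]
opening: 0.43
```

Call:
play_rows([
  [0,0,0],
  [0,0,0],
  [0,0,0],
], turn=[0,0,0], claw=[145,145,145])

```text
time_s: 50.05
ee_pos: [0.3886, -0.2363, 0.1915]
orientation: [0.0, 0.707, -0.0, 0.707]
force: [0.1, 0.3, 0.2]
opening: 0.429
```

```bash
python3 - <<'E'
from h import *
tank()
to((.389,-.2376,.052),0)
E
```

```text
tank stems rel mm [([39, 22, 115], 42), ([-2, 44, 114], 44), ([-1, -2, 114], 46), ([-40, 22, 115], 44), ([-41, -26, 115], 45)]
bench [[0.4907, -0.2653], [0.3892, -0.2375]]
off [13.94 -0.11  0.04] jaw yaw -0.0 turn(tool x) -0.0 xaxis [ 0. -0. -1.] pos [ 0.3885 -0.2365  0.1914] F [ 0.4  0.4 -0.7] op 0.433 t 50.1
```

Call:
play_rows([
  [1.5,0,0],
  [3.5,0,0],
  [3.5,0,0],
  [2.5,0,0],
  [1.7,0,0],
  [0.9,0,0],
  [0.4,0,0],
  [0,0,0],
  [0,0,0],
  [0,0,0],
], turn=[0,0,0,0,0,0,0,0,0,0], claw=[145,145,145,145,145,145,145,145,145,145])

```text
time_s: 51.1
ee_pos: [0.3885, -0.2377, 0.052]
orientation: [0.001, 0.707, -0.001, 0.708]
force: [-0.5, -0.2, -0.1]
opening: 0.433
```

Call:
play_rows([
  [0,0,0],
  [0,0,0],
  [0,0,0],
  [0,0,0],
  [0,0,0],
  [-1,0,0],
  [-3,0,0],
  [-4,0,0],
  [-4,0,0],
  [-2,1,0.1],
  [0,3,1.2],
  [0,4.5,1.8],
], turn=[0,0,0,0,0,0,0,0,0,0,0,0], claw=[170,200,255,255,255,255,255,255,255,255,255,255])

```text
time_s: 52.3
ee_pos: [0.4184, -0.1541, 0.192]
orientation: [0.003, 0.707, -0.004, 0.707]
force: [0.9, 0.0, -3.2]
opening: 0.172
```

Call:
play_rows([
  [0,4.2,1.9],
  [0,4.2,1.9],
  [0,4.2,1.9],
  [0,4.2,1.9],
  [0,4.2,1.9],
  [0,4.2,1.9],
  [0,4.2,1.9],
  [0,4.2,1.9],
  [0,4.2,1.9],
  [0,2,1.2],
  [0,0.6,0.5],
  [0,0,0],
], turn=[0,0,0,0,0,0,0,0,0,0,0,0], claw=[255,255,255,255,255,255,255,255,255,255,255,255])

```text
time_s: 53.5
ee_pos: [0.608, 0.2514, 0.1908]
orientation: [0.001, 0.708, -0.001, 0.707]
force: [0.2, -0.9, -2.7]
opening: 0.167
```

Call:
play_rows([
  [0,0,0],
  [0,0,0],
  [0,0,0],
], turn=[0,0,0], claw=[255,255,255])

```text
time_s: 53.8
ee_pos: [0.6084, 0.2493, 0.1916]
orientation: [0.001, 0.707, -0.002, 0.707]
force: [0.2, 0.5, -2.1]
opening: 0.169
```

```bash
python3 - <<'E'
from h import *
to((.6085,.2515,.082),0)
E
```

```text
off [1.096e+01 2.200e-01 1.000e-02] jaw yaw -0.3 turn(tool x) -0.3 xaxis [ 0.    -0.001 -1.   ] pos [0.6084 0.2493 0.1916] F [ 0.2  0.5 -2.1] op 0.169 t 53.8
```

Call:
play_rows([
  [1.5,0,0],
  [3,0,0],
  [3,0,0],
  [1.5,0,0],
  [0.8,0,0],
  [0.4,0,0],
  [0.4,0,0],
  [0.2,0,0],
  [0.1,0,0],
  [0.1,0,0],
  [0,0,0],
], turn=[0,0,0,0,0,0,0,0,0,0,0], claw=[255,255,255,255,255,255,255,255,255,255,255])

```text
time_s: 54.9
ee_pos: [0.6087, 0.2511, 0.0818]
orientation: [0.001, 0.707, -0.001, 0.707]
force: [-0.4, 0.7, -0.9]
opening: 0.172
```

Call:
play_rows([
  [0,0,0],
  [0,0,0],
  [0,0,0],
  [0,0,0],
  [0,0,0],
  [-0.5,0,0],
  [-2,0,0],
  [-4,0,0],
  [-4,0,0],
  [-0.5,-1,-0.1],
  [0,-3,-0.7],
  [0,-4.5,-1],
], turn=[0,0,0,0,0,0,0,0,0,0,0,0], claw=[255,200,190,165,165,165,165,165,165,145,145,145])

```text
time_s: 56.1
ee_pos: [0.5897, 0.1679, 0.1918]
orientation: [0.0, 0.707, 0.001, 0.708]
force: [0.7, -0.9, 0.8]
opening: 0.431
```

Call:
play_rows([
  [0,-4.4,-1],
  [0,-4.4,-1],
  [0,-4.4,-1],
  [0,-4.4,-1],
  [0,-4.4,-1],
  [0,-4.4,-1],
  [0,-4.4,-1],
  [0,-4.4,-1],
  [0,-4.4,-1],
  [0,-2.5,-0.7],
  [0,-1.1,-0.3],
  [0,0,0],
], turn=[0,0,0,0,0,0,0,0,0,0,0,0], claw=[150,150,150,150,150,150,150,150,150,150,150,150])

```text
time_s: 57.3
ee_pos: [0.4882, -0.267, 0.191]
orientation: [0.002, 0.707, -0.002, 0.707]
force: [0.5, 0.4, -0.2]
opening: 0.411
```

Call:
play_rows([
  [0,0,0],
  [0,0,0],
  [0,0,0],
], turn=[0,0,0], claw=[150,150,150])

```text
time_s: 57.6
ee_pos: [0.4896, -0.264, 0.1915]
orientation: [0.0, 0.707, 0.0, 0.707]
force: [0.2, 0.0, 0.6]
opening: 0.414
```

```bash
python3 - <<'E'
from h import *
d=tank()
to((.4907,-.2653,.052),0)
d=vision.get_image("side")
cv2.imwrite("pics/s5.png",cv2.resize(d["image"][220:420,280:520,::-1],None,fx=3,fy=3))
E
```

```text
tank stems rel mm [([39, 22, 114], 43), ([40, -27, 114], 45), ([-2, 45, 114], 41), ([-1, -1, 114], 43), ([-40, 22, 115], 43), ([-41, -26, 114], 45)]
bench [[0.4905, -0.2649]]
off [13.95 -0.1   0.11] jaw yaw -0.0 turn(tool x) -0.0 xaxis [ 0.  0. -1.] pos [ 0.4895 -0.2643  0.1915] F [-1.   0.2 -0.2] op 0.409 t 57.65
```

View pics/s5.png

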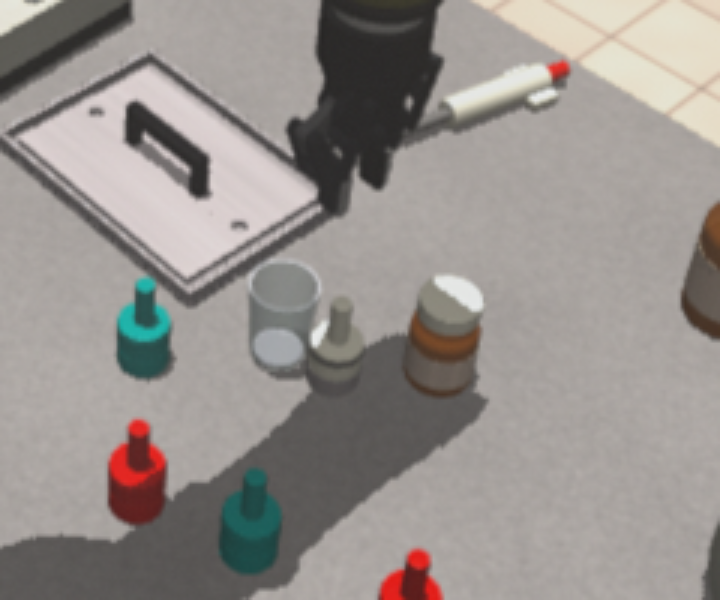

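Call:
play_rows([
  [1.5,0,0.1],
  [3.5,0,0],
  [3.5,0,0],
  [2.5,0,0],
  [1.7,0,0],
  [0.9,0,0],
  [0.4,0,0],
  [0,0,0],
  [0,0,0],
  [0,0,0],
], turn=[0,0,0,0,0,0,0,0,0,0], claw=[150,150,150,150,150,150,150,150,150,150])

```text
time_s: 58.7
ee_pos: [0.4905, -0.2659, 0.0522]
orientation: [0.001, 0.707, -0.001, 0.708]
force: [0.2, -0.3, 0.3]
opening: 0.413
```

Call:
play_rows([
  [0,0,0],
  [0,0,0],
  [0,0,0],
  [0,0,0],
  [0,0,0],
  [-1,0,0],
  [-3,0,0],
  [-4,0,0],
  [-4,0,0],
  [-2,1,0.1],
  [0,3,0.5],
  [0,4.5,0.7],
], turn=[0,0,0,0,0,0,0,0,0,0,0,0], claw=[170,200,255,255,255,255,255,255,255,255,255,255])

```text
time_s: 59.9
ee_pos: [0.5026, -0.1827, 0.1918]
orientation: [0.003, 0.707, -0.003, 0.707]
force: [0.5, 1.0, -3.0]
opening: 0.172
```

Call:
play_rows([
  [0,4.2,0.6],
  [0,4.2,0.6],
  [0,4.2,0.6],
  [0,4.2,0.6],
  [0,4.2,0.6],
  [0,4.2,0.6],
  [0,4.2,0.6],
  [0,4.2,0.6],
  [0,4.2,0.6],
  [0,2,0.7],
  [0,0.9,0.3],
  [0,0,0],
], turn=[0,0,0,0,0,0,0,0,0,0,0,0], claw=[255,255,255,255,255,255,255,255,255,255,255,255])

```text
time_s: 61.1
ee_pos: [0.5678, 0.227, 0.191]
orientation: [0.0, 0.707, -0.0, 0.707]
force: [-0.9, -0.6, -2.5]
opening: 0.172
```

Call:
play_rows([
  [0,0,0],
  [0,0,0],
  [0,0,0],
], turn=[0,0,0], claw=[255,255,255])

```text
time_s: 61.4
ee_pos: [0.5685, 0.2244, 0.1913]
orientation: [0.001, 0.707, -0.002, 0.707]
force: [-0.1, 0.1, -1.7]
opening: 0.171
```

```bash
python3 - <<'E'
from h import *
to((.568,.2295,.082),0)
E
```

```text
off [10.93  0.52 -0.05] jaw yaw -0.3 turn(tool x) -0.3 xaxis [-0.    -0.001 -1.   ] pos [0.5685 0.2244 0.1913] F [-0.1  0.1 -1.7] op 0.171 t 61.4
```

Call:
play_rows([
  [1.5,0.2,0],
  [3,0,0],
  [2,0,0],
  [1.5,0,0],
  [1,0,0],
  [0.7,0,0],
  [0.5,0,0],
  [0.4,0,0],
  [0.2,0,0],
  [0.1,0,0],
  [0.1,0,0],
  [0,0,0],
], turn=[0,0,0,0,0,0,0,0,0,0,0,0], claw=[255,255,255,255,255,255,255,255,255,255,255,255])

```text
time_s: 62.6
ee_pos: [0.5712, 0.2522, 0.0948]
orientation: [0.009, 0.7, 0.016, 0.714]
force: [-12.2, 33.8, 64.8]
opening: 0.162
```

```bash
python3 - <<'E'
from h import *
to((.568,.2295,.082),0)
E
```

```text
off [ 1.19 -2.31 -0.37] jaw yaw 0.5 turn(tool x) 0.5 xaxis [ 0.02   0.035 -0.999] pos [0.5712 0.2522 0.0948] F [-12.2  33.8  64.8] op 0.162 t 62.6
```

Call:
play_rows([
  [-0.5,0,0],
  [-1,0,0],
  [-2,0,0],
  [-3,0,0],
  [-3,0,0],
  [-1.5,0,0],
  [0,0,0],
  [0,0,0],
], turn=[0,0,0,0,0,0,0,0], claw=[255,255,255,255,255,255,255,255])

```text
time_s: 63.4
ee_pos: [0.5681, 0.2275, 0.1901]
orientation: [0.001, 0.707, -0.001, 0.707]
force: [-0.4, 0.0, -2.9]
opening: 0.16
```

Call:
play_rows([
  [0,-3,0],
  [0,-4,0],
  [0,-4,0],
  [0,-4,0],
  [0,-3,0],
  [0,0,0],
  [0,0,0],
  [0,0,0],
], turn=[0,0,0,0,0,0,0,0], claw=[255,255,255,255,255,255,255,255])

```text
time_s: 64.2
ee_pos: [0.5673, 0.0492, 0.1904]
orientation: [0.001, 0.708, -0.0, 0.707]
force: [-0.3, 0.8, -2.0]
opening: 0.164
```

```bash
python3 - <<'E'
from h import *
d=tank()
to((.568,.2295,.082),0)
cv2.imwrite("pics/t5.png",np.vstack([cv2.resize(d["image"][160:290,160:420,::-1],None,fx=2.3,fy=2.3)]))
s=vision.get_image("side");cv2.imwrite("pics/s6.png",np.vstack([cv2.resize(s["image"][150:300,180:430,::-1],None,fx=3.2,fy=3.2)]))
E
```

```text
tank stems rel mm [([39, 22, 115], 43), ([41, -26, 115], 41), ([-2, 45, 115], 41), ([-1, 3, 114], 46), ([-40, 22, 114], 45), ([-41, -27, 114], 45)]
bench []
off [10.89 17.98  0.05] jaw yaw -0.0 turn(tool x) -0.0 xaxis [-0.001  0.001 -1.   ] pos [0.5674 0.0496 0.1907] F [-0.1  0.3 -1.2] op 0.162 t 64.25
```

View pics/s6.png

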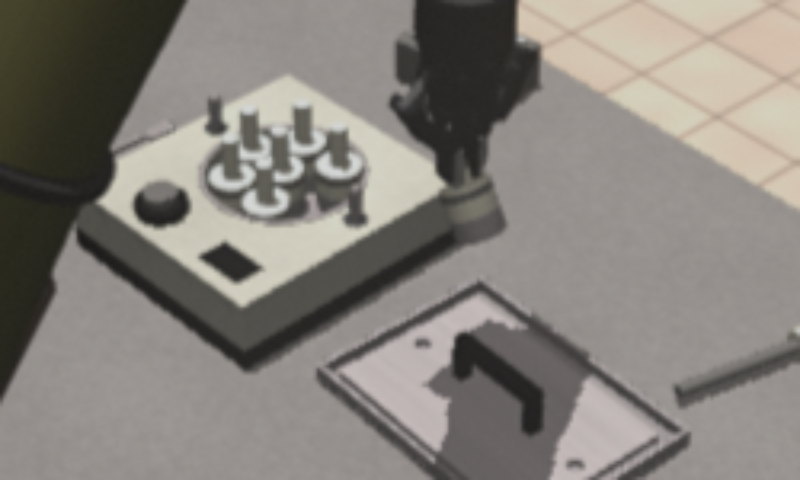

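Call:
play_rows([
  [0,-2,0],
  [0,-4,-0.1],
  [0,-4,-0.2],
  [0,-4,-0.2],
  [0,-4,-0.2],
  [0,-4,-0.2],
  [0,-3,-0.1],
  [0,-2,0],
  [1,0,0],
  [3,0,0],
  [4,0,0],
  [3,0,0],
], turn=[0,0,0,0,0,0,0,0,0,0,0,0], claw=[255,255,255,255,255,255,255,255,255,255,255,255])

```text
time_s: 65.5
ee_pos: [0.5568, -0.2196, 0.0791]
orientation: [0.001, 0.707, 0.0, 0.707]
force: [-0.2, 0.4, -2.5]
opening: 0.169
```

Call:
play_rows([
  [1,0,0],
  [0.6,0,0],
  [0.4,0,0],
  [0.2,0,0],
  [0,0,0],
  [0,0,0],
], turn=[0,0,0,0,0,0], claw=[255,255,255,255,255,255])

```text
time_s: 66.1
ee_pos: [0.5576, -0.2221, 0.0602]
orientation: [0.001, 0.707, -0.001, 0.708]
force: [-0.2, -0.6, -1.8]
opening: 0.163
```

```bash
python3 - <<'E'
from h import *
to((.557,-.22,.055),0)
E
```

```text
off [ 0.52  0.21 -0.06] jaw yaw -0.2 turn(tool x) -0.2 xaxis [ 0.001 -0.001 -1.   ] pos [ 0.5576 -0.2221  0.0602] F [-0.2 -0.6 -1.8] op 0.163 t 66.1
```

Call:
play_rows([
  [0.2,0,0],
  [0.2,0,0],
  [0.1,0,0],
  [0.1,0,0],
  [0,0,0],
], turn=[0,0,0,0,0], claw=[255,255,255,255,255])

```text
time_s: 66.6
ee_pos: [0.557, -0.2219, 0.0531]
orientation: [0.001, 0.707, -0.001, 0.707]
force: [0.3, -0.0, -2.6]
opening: 0.162
```

Call:
play_rows([
  [0,0,0],
  [0,0,0],
  [0,0,0],
  [0,0,0],
  [0,0,0],
  [0,0,0],
  [-1,0,0],
  [-3,0,0],
  [-4,0,0],
  [-4,0,0],
  [-1.7,0,0],
  [0,0,0],
], turn=[0,0,0,0,0,0,0,0,0,0,0,0], claw=[230,205,195,185,165,145,145,145,145,145,145,145])

```text
time_s: 67.8
ee_pos: [0.5587, -0.2218, 0.1942]
orientation: [0.0, 0.705, -0.002, 0.709]
force: [0.1, 0.4, -0.1]
opening: 0.431
```

```bash
python3 - <<'E'
from h import *
d=tank()
to((.557,-.22,.052),0)
E
```

```text
tank stems rel mm [([40, 22, 114], 44), ([41, -27, 115], 43), ([-1, 45, 114], 41), ([-1, 3, 114], 45), ([-40, 21, 115], 45), ([-41, -26, 114], 43)]
bench []
off [14.01  0.21 -0.11] jaw yaw -0.2 turn(tool x) -0.2 xaxis [ 0.003 -0.001 -1.   ] pos [ 0.5577 -0.222   0.1921] F [-0.1 -1.1 -0.6] op 0.431 t 67.85
```

Call:
play_rows([
  [0,3,0],
  [0,4,0],
  [0,4,0],
  [0,4,0],
  [0,2,0],
  [0,0,0],
  [0,0,0],
], turn=[0,0,0,0,0,0,0], claw=[145,145,145,145,145,145,145])

```text
time_s: 68.55
ee_pos: [0.557, -0.0523, 0.1894]
orientation: [0.001, 0.708, -0.001, 0.706]
force: [0.2, -0.6, -0.6]
opening: 0.435
```

```bash
python3 - <<'E'
from h import *
d=tank()
to((.557,-.22,.052),0)
s=vision.get_image("side");cv2.imwrite("pics/s7.png",np.vstack([cv2.resize(s["image"][230:380,280:500,::-1],None,fx=3,fy=3)]))
E
```

```text
tank stems rel mm [([39, 22, 115], 43), ([41, -27, 114], 44), ([-2, 45, 114], 42), ([-1, 3, 115], 43), ([-41, 22, 115], 44), ([-41, -26, 114], 45)]
bench []
off [ 13.76 -16.66   0.07] jaw yaw -0.2 turn(tool x) -0.2 xaxis [-0.002 -0.001 -1.   ] pos [ 0.5571 -0.0532  0.1894] F [ 0.4 -1.  -0.6] op 0.433 t 68.6
```

View pics/s7.png

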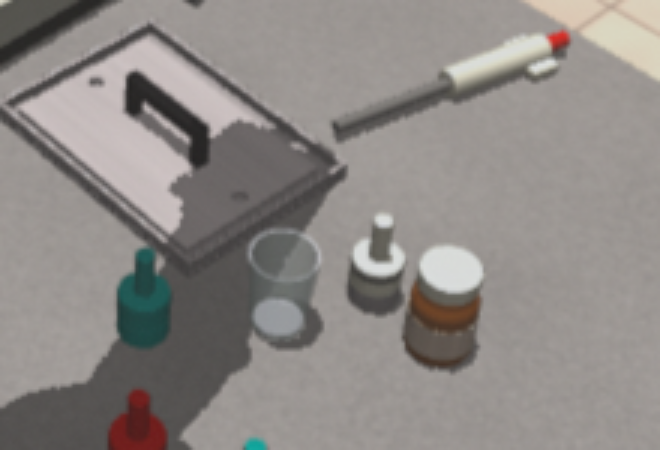

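```bash
python3 - <<'E'
from h import *
s=vision.get_image("side");P=cloud(s)
print(ray(s,407.7,303.5,.085),"ref bias: body")
st=(P[...,2]>.079)&(P[...,2]<.1)&(np.hypot(P[...,0]-.557,P[...,1]+.235)<.035)
print("stem",np.nanmean(P[st],0),st.sum())
b=(P[...,2]>.04)&(P[...,2]<.05)&(np.hypot(P[...,0]-.557,P[...,1]+.235)<.045);q=P[b]
print("body",q[:,:2].min(0),q[:,:2].max(0),cv2.minEnclosingCircle(q[:,:2].astype(np.float32)))
j=(P[...,2]>.078)&(P[...,2]<.095)&(np.hypot(P[...,0]-.555,P[...,1]+.313)<.035);print("jar",np.nanmean(P[j],0),j.sum())
E
```

```text
[ 0.55563309 -0.25384826  0.085     ] ref bias: body
stem [ 0.5541037  -0.25510735  0.08372891] 36
body [ 0.53025897 -0.27538778] [ 0.5770667  -0.23325362] ((0.5535179972648621, -0.2565300166606903), 0.023835813626646996)
jar [ 0.55267244 -0.32207197  0.08482579] 302
```

Call:
play_rows([
  [0,-2.5,0],
  [0,-4,0],
  [0,-4,0],
  [0,-4,0],
  [0,-3,0],
  [0,-1.8,0],
  [0,-0.7,0],
  [0,0,0],
  [0,0,0],
  [0,0,0],
], turn=[0,0,0,0,0,0,0,0,0,0], claw=[130,130,130,130,130,130,130,130,130,130])

```text
time_s: 69.7
ee_pos: [0.5574, -0.2498, 0.1906]
orientation: [0.0, 0.707, 0.0, 0.707]
force: [0.2, 0.1, -0.2]
opening: 0.49
```

Call:
play_rows([
  [1.5,0,0],
  [3.5,0,0],
  [3.5,0,0],
  [2,0,0],
  [1.7,0,0],
  [0.9,0,0],
  [0.4,0,0],
  [0.2,0,0],
  [0,0,0],
  [0,0,0],
  [0,0,0],
], turn=[0,0,0,0,0,0,0,0,0,0,0], claw=[130,130,130,130,130,130,130,130,130,130,130])

```text
time_s: 70.8
ee_pos: [0.5573, -0.252, 0.0539]
orientation: [0.001, 0.707, -0.001, 0.707]
force: [-0.1, -0.1, 0.4]
opening: 0.491
```

```bash
python3 - <<'E'
from h import *
d=tank()
to((.5555,-.2535,.052),0)
s=vision.get_image("side");cv2.imwrite("pics/s8.png",np.vstack([cv2.resize(s["image"][230:380,280:500,::-1],None,fx=3,fy=3)]))
E
```

```text
tank stems rel mm [([39, 22, 115], 43), ([41, -27, 115], 44), ([-2, 44, 114], 43), ([-1, 3, 115], 44), ([-40, 22, 115], 44), ([-41, -26, 115], 43)]
bench [[0.5368, -0.3057]]
off [ 0.19 -0.15 -0.17] jaw yaw -0.2 turn(tool x) -0.2 xaxis [ 0.001 -0.    -1.   ] pos [ 0.5572 -0.2521  0.0539] F [-0.4 -0.6 -0.6] op 0.487 t 70.85
```

View pics/s8.png

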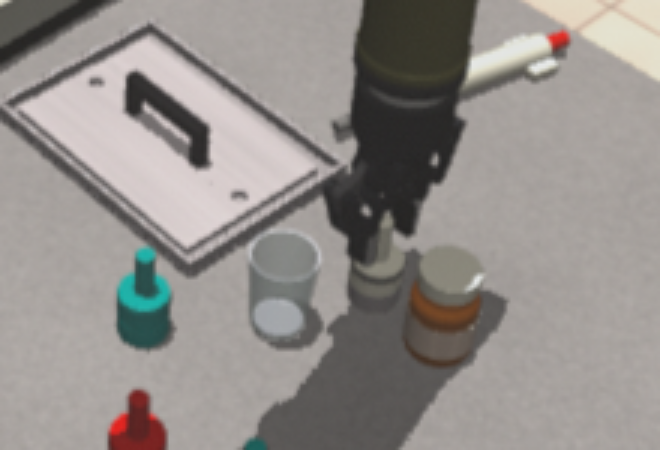

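Call:
play_rows([
  [0.1,-0.1,-0.1],
  [0,0,0],
  [0,0,0],
  [0,0,0],
  [0,0,0],
  [-1,0,0],
  [-3,0,0],
  [-4,0,0],
  [-4,0,0],
  [-2,1,0],
  [0,3,0.1],
  [0,4.5,0.1],
], turn=[0,0,0,0,0,0,0,0,0,0,0,0], claw=[170,200,255,255,255,255,255,255,255,255,255,255], squeeze=60)

```text
time_s: 72.1
ee_pos: [0.5583, -0.1699, 0.1931]
orientation: [0.002, 0.707, -0.003, 0.708]
force: [1.8, 1.0, -2.2]
opening: 0.17
```

Call:
play_rows([
  [0,4.2,0.1],
  [0,4.2,0.1],
  [0,4.2,0.1],
  [0,4.2,0.1],
  [0,4.2,0.1],
  [0,4.2,0.1],
  [0,4.2,0.1],
  [0,4.2,0.1],
  [0,4.2,0.1],
  [0,1.6,0],
  [0,0.8,0],
  [0,0,0],
], turn=[0,0,0,0,0,0,0,0,0,0,0,0], claw=[255,255,255,255,255,255,255,255,255,255,255,255])

```text
time_s: 73.3
ee_pos: [0.5681, 0.2344, 0.1923]
orientation: [0.001, 0.707, -0.001, 0.707]
force: [-0.5, -0.5, -2.1]
opening: 0.169
```

Call:
play_rows([
  [1,0,0],
  [2,0,0],
  [1.5,0,0],
  [0.8,0,0],
  [0,0,0],
  [0,0,0],
  [0,0,0],
], turn=[0,0,0,0,0,0,0], claw=[255,255,255,255,255,255,255])

```text
time_s: 74.0
ee_pos: [0.5687, 0.2343, 0.1401]
orientation: [0.001, 0.707, -0.001, 0.707]
force: [-0.4, -0.1, -2.0]
opening: 0.172
```

```bash
python3 - <<'E'
from h import *
to((.5675,.2325,.082),0)
s=vision.get_image("side");cv2.imwrite("pics/s9.png",np.vstack([cv2.resize(s["image"][130:280,180:400,::-1],None,fx=3.4,fy=3.4)]))
E
```

```text
off [ 5.81 -0.19 -0.13] jaw yaw -0.2 turn(tool x) -0.2 xaxis [ 0.001  0.001 -1.   ] pos [0.5687 0.2343 0.1401] F [-0.4 -0.1 -2. ] op 0.172 t 74.0
```

View pics/s9.png

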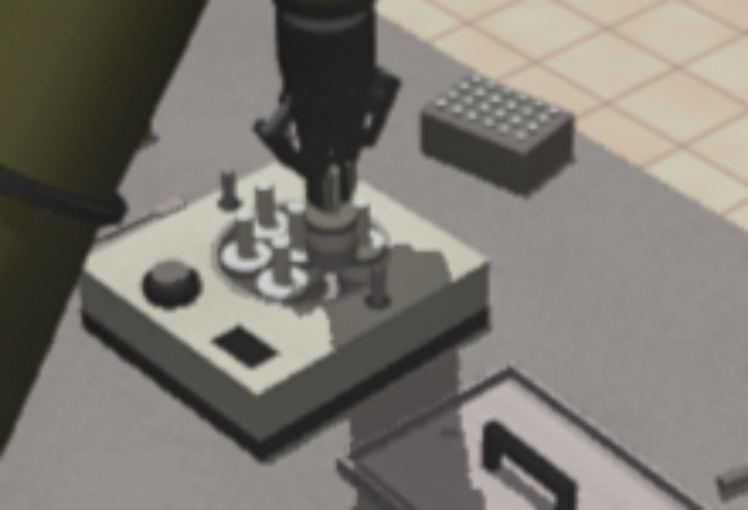

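Call:
play_rows([
  [0.6,-0.2,-0.1],
  [0.6,0,0],
  [0.6,0,0],
  [0.6,0,0],
  [0.6,0,0],
  [0,0,0],
  [0,0,0],
], turn=[0,0,0,0,0,0,0], claw=[255,255,255,255,255,255,255])

```text
time_s: 74.75
ee_pos: [0.5673, 0.2321, 0.1091]
orientation: [0.001, 0.707, -0.001, 0.707]
force: [1.0, -0.0, -3.1]
opening: 0.165
```

```bash
python3 - <<'E'
from h import *
to((.5675,.2325,.082),0)
E
```

```text
off [2.71 0.04 0.03] jaw yaw -0.2 turn(tool x) -0.2 xaxis [-0.  0. -1.] pos [0.5673 0.2321 0.1091] F [ 1.  -0.  -3.1] op 0.165 t 74.75
```

Inside the rim with no contact; continuing down.

Call:
play_rows([
  [0.6,0,0],
  [0.6,0,0],
  [0.6,0,0],
  [0.5,0,0],
  [0.3,0,0],
  [0.1,0,0],
  [0,0,0],
  [0,0,0],
], turn=[0,0,0,0,0,0,0,0], claw=[255,255,255,255,255,255,255,255])

```text
time_s: 75.55
ee_pos: [0.5674, 0.2322, 0.0824]
orientation: [0.001, 0.707, -0.001, 0.707]
force: [-0.4, -0.4, -1.8]
opening: 0.167
```

```bash
python3 - <<'E'
from h import *
to((.5675,.2325,.082),0)
E
```

```text
off [0.04 0.03 0.01] jaw yaw -0.2 turn(tool x) -0.2 xaxis [ 0.  0. -1.] pos [0.5674 0.2322 0.0824] F [-0.4 -0.4 -1.8] op 0.167 t 75.55
```

Release, raise, and move aside to look.

Call:
play_rows([
  [0.1,0,0],
  [0,0,0],
  [0,0,0],
  [0,0,0],
  [0,0,0],
  [-0.5,0,0],
  [-2,0,0],
  [-4,0,0],
  [-4,0,0],
  [-0.5,0,0],
  [0,0,0],
  [0,0,0],
], turn=[0,0,0,0,0,0,0,0,0,0,0,0], claw=[255,200,190,165,165,165,165,165,165,165,165,165])

```text
time_s: 76.75
ee_pos: [0.567, 0.2315, 0.1905]
orientation: [0.001, 0.707, -0.001, 0.707]
force: [-0.4, -0.5, -0.1]
opening: 0.354
```

Call:
play_rows([
  [-1,-2,0],
  [0,-4,0],
  [0,-4,0],
  [0,-4,0],
  [0,-4,0],
  [0,-2,0],
  [0,0,0],
  [0,0,0],
], turn=[0,0,0,0,0,0,0,0], claw=[255,255,255,255,255,255,255,255])

```text
time_s: 77.55
ee_pos: [0.5662, 0.032, 0.2002]
orientation: [0.001, 0.708, -0.001, 0.706]
force: [-0.1, 1.3, -0.7]
opening: 0.002
```

```bash
python3 - <<'E'
from h import *
d=tank();P=cloud(d);Z=P[...,2]
b=(Z>.095)&(np.hypot(P[...,0]-.568,P[...,1]-.2765)<.07)
bb=(Z>.08)&(Z<.1)&(np.hypot(P[...,0]-.456,P[...,1]-.303)<.03);print("button",np.nanmean(P[bb],0),bb.sum(),np.nanpercentile(Z[bb],[5,50,95]))
yaw=np.radians(2.4);print("button model",.568-.112*np.cos(yaw)-.03*np.sin(yaw),.2765-.112*np.sin(yaw)+.03*np.cos(yaw))
to((.4548,.3018,.13),0)
cv2.imwrite("pics/t6.png",np.vstack([cv2.resize(d["image"][160:290,160:420,::-1],None,fx=2.9,fy=2.9)]))
E
```

```text
tank stems rel mm [([39, 21, 114], 45), ([41, -27, 114], 43), ([-1, 45, 114], 41), ([-1, 3, 115], 46), ([-1, -42, 115], 43), ([-40, 22, 115], 44), ([-40, -26, 114], 43)]
bench []
button [0.45563428 0.30188366 0.08744429] 312 [0.08071994 0.08665415 0.09491296]
button model 0.45484197341705185 0.30178361168529544
off [  7.1   26.84 -11.19] jaw yaw -0.1 turn(tool x) -0.1 xaxis [-0.001  0.001 -1.   ] pos [0.5663 0.0332 0.2005] F [-0.8  0.8 -0.7] op -0.001 t 77.6
```

View pics/t6.png

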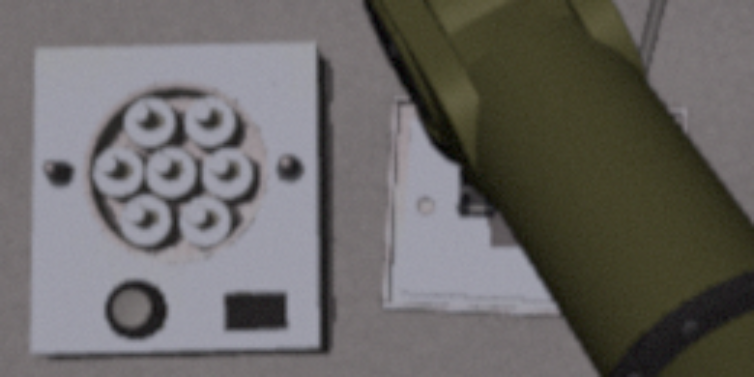

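Call:
play_rows([
  [0,2,-1],
  [0,4,-1.7],
  [0,4,-1.7],
  [0,4,-1.7],
  [0,4,-1.7],
  [0,4,-1.7],
  [0,3,-1],
  [0,1.5,-0.6],
  [0,0.4,0],
  [0,0,0],
  [0,0,0],
], turn=[0,0,0,0,0,0,0,0,0,0,0], claw=[255,255,255,255,255,255,255,255,255,255,255])

```text
time_s: 78.7
ee_pos: [0.4569, 0.3006, 0.201]
orientation: [0.001, 0.707, -0.002, 0.707]
force: [-0.1, -0.5, 0.7]
opening: -0.001
```

```bash
python3 - <<'E'
from h import *
to((.4552,.3019,.1),0)
E
```

```text
off [10.1   0.14 -0.17] jaw yaw -0.2 turn(tool x) -0.2 xaxis [-0.    -0.001 -1.   ] pos [0.4569 0.3006 0.201 ] F [-0.1 -0.5  0.7] op -0.001 t 78.7
```

Call:
play_rows([
  [2,0,-0.1],
  [3,0,0],
  [3,0,0],
  [1.5,0,0],
  [0.9,0,0],
  [0.5,0,0],
  [0.2,0,0],
  [0,0,0],
  [0,0,0],
], turn=[0,0,0,0,0,0,0,0,0], claw=[255,255,255,255,255,255,255,255,255])

```text
time_s: 79.6
ee_pos: [0.456, 0.3014, 0.0911]
orientation: [0.001, 0.707, -0.001, 0.708]
force: [0.7, -1.9, 1.3]
opening: -0.0
```

Call:
play_rows([
  [0.1,0,0],
  [0.1,0,0],
  [0.1,0,0],
  [0.1,0,0],
  [0,0,0],
  [0,0,0],
], turn=[0,0,0,0,0,0], claw=[255,255,255,255,255,255])

```text
time_s: 80.2
ee_pos: [0.456, 0.3015, 0.0865]
orientation: [0.001, 0.707, -0.001, 0.707]
force: [2.1, -1.7, 5.1]
opening: -0.002
```

Call:
play_rows([
  [0.1,0,0],
  [0.1,0,0],
  [0.1,0,0],
  [0,0,0],
  [0,0,0],
], turn=[0,0,0,0,0], claw=[255,255,255,255,255])

```text
time_s: 80.7
ee_pos: [0.4561, 0.3016, 0.0857]
orientation: [0.001, 0.706, -0.001, 0.708]
force: [-2.1, -7.3, 28.0]
opening: -0.002
```

```bash
python3 - <<'E'
from h import *
to((.456,.3019,.08),0)
E
```

```text
off [ 0.57  0.03 -0.01] jaw yaw -0.2 turn(tool x) -0.2 xaxis [ 0.003 -0.    -1.   ] pos [0.4561 0.3016 0.0857] F [-2.1 -7.3 28. ] op -0.002 t 80.7
```

Call:
play_rows([
  [-0.5,0,0],
  [-1,0,0],
  [-3,0,0],
  [-4,0,0],
  [-4,0,0],
  [-2,0,0],
  [-1,0,0],
  [0,0,0],
], turn=[0,0,0,0,0,0,0,0], claw=[255,255,255,255,255,255,255,255])

```text
time_s: 81.5
ee_pos: [0.4554, 0.3018, 0.2389]
orientation: [0.001, 0.707, -0.001, 0.707]
force: [-0.7, -0.1, -1.1]
opening: -0.001
```

Call:
play_rows([
  [0,-2,0],
  [0,-4,0],
  [0,-4,0],
  [0,-4,0],
  [0,-4,0],
  [0,-4,0],
  [0,-4,0],
  [0,-4,0],
  [0,-4,0],
  [0,-4,0],
  [0,-4,0],
  [0,-2,0],
], turn=[0,0,0,0,0,0,0,0,0,0,0,0], claw=[255,255,255,255,255,255,255,255,255,255,255,255])

```text
time_s: 82.7
ee_pos: [0.4527, -0.1424, 0.2362]
orientation: [0.003, 0.708, -0.002, 0.706]
force: [1.1, 0.3, -0.0]
opening: -0.0
```

Call:
play_rows([
  [0,-4,0],
  [0,-4,0],
  [0,-4,0],
  [0,-3,0],
  [0,0,0],
  [0,0,0],
  [0,0,0],
], turn=[0,0,0,0,0,0,0], claw=[255,255,255,255,255,255,255])

```text
time_s: 83.4
ee_pos: [0.4537, -0.287, 0.2373]
orientation: [0.001, 0.708, 0.0, 0.707]
force: [-0.0, 1.3, -0.0]
opening: 0.002
```

```bash
python3 - <<'E'
from h import *
d=tank();P=cloud(d);Z=P[...,2]
bb=(Z>.08)&(Z<.1)&(np.hypot(P[...,0]-.456,P[...,1]-.303)<.03);print("button",np.nanmedian(Z[bb]),bb.sum())
mm=((Z>.05)&(Z<.075)&(abs(P[...,0]-.55)<.05)&(abs(P[...,1]+.02)<.09));q=P[mm][:,:2].astype(np.float32);r=cv2.minAreaRect(q);print("handle",np.mean(q,0),r)
pl=(abs(P[...,0]-.55)<.06)&(abs(P[...,1]+.02)<.09)&(Z<.03);print("plate top z",np.nanmedian(Z[pl]), [round(float(np.nanmedian(Z[pl&(P[...,0]*a>.55*a+.02)])),4) for a in(1,-1)],[round(float(np.nanmedian(Z[pl&(P[...,1]*a>-.02*a+.04)])),4) for a in(1,-1)])
to((.456,0,.2))
cv2.imwrite("pics/t7.png",np.vstack([cv2.resize(d["image"][150:320,150:530,::-1],None,fx=2.1,fy=2.1)]))
E
```

```text
tank stems rel mm [([39, 22, 115], 41), ([41, -27, 114], 44), ([-1, 45, 114], 40), ([-1, 3, 114], 43), ([-1, -42, 115], 42), ([-40, 22, 114], 42), ([-40, -26, 114], 44)]
bench []
button 0.08701701746498794 310
handle [ 0.5488444  -0.01619789] ((0.5495040416717529, -0.017230775207281113), (0.0953967273235321, 0.015021976083517075), 88.2722396850586)
plate top z 0.013434227579572295 [0.0134, 0.0134] [0.0135, 0.0135]
off [ 3.81 28.69  0.2 ] jaw yaw -0.0 xaxis [-0.001  0.001 -1.   ] pos [ 0.4539 -0.287   0.2377] F [ 0.2  0.4 -0.5] op 0.0 t 83.45
```

View pics/t7.png

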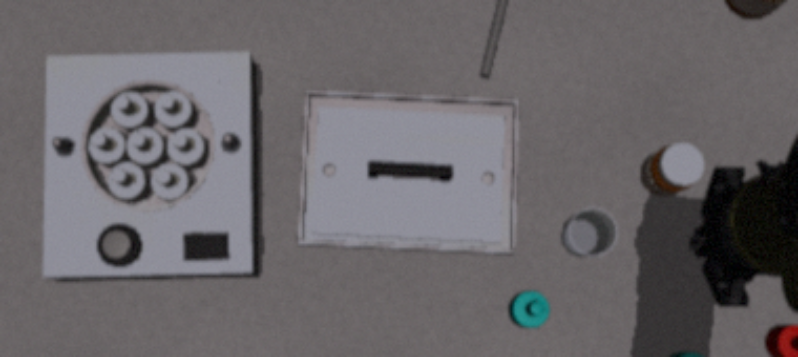

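```bash
python3 - <<'E'
from h import *
for n in("top","side"):
    A=[]
    for i in range(4):
        d=vision.get_image(n);A.append(cloud(d))
    P=np.nanmedian(A,0);r=np.hypot(P[...,0]-.4548,P[...,1]-.3018)
    for a,b in((0,.006),(.006,.012),(.012,.016),(.016,.019),(.019,.022),(.022,.025),(.025,.03),(.03,.04)):
        m=(r>=a)&(r<b);print(n,a,b,m.sum(),np.round(np.percentile(P[m][:,2],[10,50,90]),4),"V",np.median(d["image"][m]))
E
```

```text
top 0 0.006 23 [0.0914 0.0925 0.0941] V 101.0
top 0.006 0.012 64 [0.0915 0.093  0.0943] V 100.0
top 0.012 0.016 81 [0.0824 0.0915 0.0934] V 73.0
top 0.016 0.019 41 [0.0813 0.0832 0.0898] V 31.0
top 0.019 0.022 82 [0.0808 0.0827 0.0846] V 32.0
top 0.022 0.025 99 [0.0698 0.0802 0.0833] V 86.0
top 0.025 0.03 135 [0.0693 0.0707 0.0725] V 142.0
top 0.03 0.04 438 [0.0165 0.0705 0.0723] V 143.0
side 0 0.006 10 [0.091  0.0918 0.0932] V 133.5
side 0.006 0.012 27 [0.0899 0.0915 0.0934] V 133.0
side 0.012 0.016 38 [0.0819 0.0896 0.0932] V 84.0
side 0.016 0.019 35 [0.0804 0.0834 0.0901] V 53.0
side 0.019 0.022 29 [0.0745 0.0811 0.0831] V 50.0
side 0.022 0.025 46 [0.0695 0.0747 0.0822] V 105.0
side 0.025 0.03 78 [0.0686 0.0709 0.0808] V 181.5
side 0.03 0.04 347 [0.0057 0.0542 0.0708] V 91.0<stdin>:6: RuntimeWarning: All-NaN slice encountered
```

```bash
python3 -c "
from station import job
print(job.close_job())"
```

```text
the job is handed in; nothing more can be done
None
```

The job is handed in at about 84 s of the 210 s. The interface gives no verdict, so the results below are from my own last checks.

**What I did**
- **Cover plate:** I lifted it level off the dowels and laid it in the drip tray.
- **Vessels:** all seven are in the tank, one in the middle and six around it.
- **Start button:** I pressed it down to its stop, let it go and moved the arm clear.

**Last checks**
- **Plate:** its top is level at 13.4 mm (13 expected), its centre is about 1–2 mm from the tray's, and it lines up in yaw.
- **Vessels:** all seven stem tops are at 114–115 mm (115 means standing on the tank floor). The middle one is about 3 mm off centre and the farthest is about 49 mm out (limit 54).
- **Button:** the measured travel was about 6 mm, ending in a hard stop at 28 N. The top was back at 92 mm afterwards. An early height reading (87 mm) disagreed with where the finger met it. Averaging several frames gave 92 mm, which fits.

**What went wrong on the way**
- **Moved vessel:** one vessel was shifted about 4 cm towards the beaker during the run. I measured it again and picked it up from its new place.
- **Failed insertion:** that vessel, the seventh, jammed on the first try, probably against the tank rim, with a force of about 75 N (under the 120 N wrist limit). It tilted in the grip and pushed the middle vessel about 4 mm. I set it down on the bench, where it stood upright again. I then gripped it again and put it in without contact.
- **Other things on the bench:** the jar and beaker are standing in the last picture. I did not re-measure the pipette or the spatula.

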